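# Hook out the scrap tray at the stone-setter's bench

## Task

Take the pull hook off its peg, hook its toe into the finger hole of the tray in the low cabinet and gently draw the tray all the way out to its stop, touching the tray with the hook only. Then hang the hook back on its peg by its eye and let go, leaving the setting ball, the hammer and the brush where they are.

Things in the scene. Friction and masses are not known exactly. Their poses are not given: they have to be found in the camera images.
- hook: Loose L-shaped pull hook, 150 g. Origin at the heel (centre of the bend), z up the shank, x along the toe. Steel rod 9 mm thick: toe straight along +x to 52.5 mm, at a right angle to the shank; shank up to z = 55 mm. Above it a wooden handle 36 mm wide (y), 16 mm thick (x), z = 55 to 135 mm. It starts hanging upright on the stand's peg, toe along the stand's +x, heel 60 mm above the bench.
- hook_grip (a point): Centre of the solid part of the hook's handle (z = 55 to 93 mm of the hook), 74 mm above the heel, axes as the hook: grip here across the 36 mm width. While pulling, lean the handle about 35 degrees forward over the cabinet, so that the toe points into the cabinet and down and bites behind the hole's lower rim; with the shank upright the toe slips out.
- hook_eye (a point): Middle of the upper inner edge of the hook's eye, 125 mm above the heel; this edge rests on the peg. The eye is a window through the handle along the hook's x, 22 mm wide, from z = 93 to 125 mm, with 7 mm side walls and a 10 mm top bar.
- stand: Fixed steel stand, left or right of the cabinet; origin under the base plate, z up. Base 145 x 100 x 12 mm, x from -60 to +85 mm. Post 14 mm square at x = +60 mm, 197 mm high. From it a round peg 8 mm thick, centre 181 mm high, runs along -x to x = -48 mm, then its tip turns up to x = -58 mm, 195 mm high. The hook comes off along -x when lifted 12 to 18 mm, and goes back so.
- stand_peg (a point): point on top of the peg where the hook's eye hangs, 25 mm to -x of the stand's origin and 185 mm high; axes as the stand
- cabinet: fixed low dark steel cabinet, 230 mm wide, 265 mm deep, 110 mm high, holding one aluminium tray with a dark lining. Origin in the middle of its front lower edge, x pointing into the cabinet, z up. Its front leans back 35 degrees from upright (top further in, at x = 70 mm).
- tray (a joint): how far the tray is out, in m: 0 shut, 0.100 at its stop; it slides along the cabinet's -x and is stiff: it takes about 4 N to slide and stays where it is left. It starts between 0 and 15 mm out.
- tray_hole (a point): Centre of the finger hole, on the outer surface of the tray's face; moves with the tray; axes as the cabinet. The face is a 6 mm plate leaning back 35 degrees (its outward normal points to the cabinet's -x and 35 degrees up). The hole is 34 mm wide (cabinet y), 28 mm along the slope, its centre 55 mm above the bench; behind it there is room for a toe 30 mm deep.
- setting_ball: dark stone-setter's ball, 92 mm across, 71 mm high, 0.9 kg, standing on the bench on the other side of the cabinet from the stand; origin under its centre; leave alone
- hammer: bench hammer, 200 mm long, lying on the bench; leave alone
- bench_brush: bench brush, 160 mm long, lying on the bench; leave alone
- hook_toe (a point): Centre of the rounded end of the hook's toe, 48 mm along the hook's +x from the heel; axes as the hook
There are look-alikes about, which are no part of the job. Leave any purple look-alike of the hook alone.

How it is judged (in metres and radians):
On the way, in this order (a step that is already met when the one before it is completed fails the run):
1. the hook is off the peg, 80 mm or more from where it hung (distance between hook_eye and stand_peg above 0.08 m), for 0.2 s.
2. the hook is drawing the tray: more than 40 mm out, the toe through the finger hole and bearing on the tray (value of joint tray above 0.04 m and contact force between hook and tray above 0.5 N and x of hook_toe in the frame of tray_hole above 0.004 m and y of hook_toe in the frame of tray_hole between -0.02 and 0.02 m and z of hook_toe in the frame of tray_hole below 0.012 m), for 0.1 s.
3. the tray is out to its stop (value of joint tray above 0.092 m), for 0.2 s.
At the end, for the whole second after the job is handed in: The tray stands out at its stop (within 8 mm); the hook hangs still by its eye on the stand's peg, upright within 11 degrees, its eye within 30 mm of where it hung, its weight on the stand (value of joint tray above 0.092 m and distance between hook_eye and stand_peg below 0.03 m and angle between hook's own z axis and vertical below 0.2 rad and contact force between hook and stand above 0.4 N and linear speed of hook below 0.05 m/s); the robot touches nothing.
It fails at once if the robot touches the tray itself (contact force between any of the fingers, the arm and tray above 0.5 N).
It fails at once if the hook bears on the tray with more than 40 N (contact force between hook and tray above 40 N).
It fails at once if the setting ball, hammer or brush is moved more than 30 mm (distance of any of setting_ball, hammer, bench_brush from where it was at the start of the episode above 0.03 m).
It also fails if it takes over 58 s, if anything falls off the work surface, if the arm or the gripper's body presses on something with over 40 N, if the wrist force passes 120 N, or if a joint passes its speed limit or range.

## Robot

A 6-joint arm with a two-finger parallel gripper is mounted at the origin on the work surface. World frame = base frame: x ahead of the robot, y to its left, z up, the work surface at z = 0. Lengths are in mm, angles in rad, forces in N, time in s.
With the tool pointing down it reaches from about 350 to 975 mm from the base axis. Payload 7.1 kg.
Tool frame: the origin (TCP) lies at the centre of the arm's flange, where the gripper is bolted on; the fingertips stand 182 mm ahead of it and the grasp point (between the pads) lies 163 mm ahead of it; z points along the fingers, y is the line along which they close (so a half turn about z gives the same grasp; the last joint's range is limited). The gripper opens to 88 mm and grips with 3 to 60 N. Pads are 20 mm wide; open, the fingers measure 115 mm over their backs; the gripper's body (75 mm by 178 mm) begins 61 mm behind the grasp point.
Start: joints at [-1.223, 0.423, 1.63, -0, 1.089, -0.019], TCP at [224.161, -583.402, 404.675] pointing down, gripper open.
Joint ranges: [-3, 3], [-0.9, 2.11], [0.09, 2.58], [-1.31, 4.45], [0.11, 2.69], [-2.54, 2.54]. Speed limits (rad/s): [2.39, 2.39, 3.01, 3.14, 3.14, 3.14].

## Interface

Orientations are given as a rotation vector (axis times angle).
In Python, from workcell import readout, get_image, ctrl gives the robot as it stands.
- The arm moves only by the tool step_arm, never from a script. Its argument "targets" is a list that holds one entry, the list of rows, each a list of 7 numbers: the shift along the world's x, y, z as a fraction of full scale, then the turn, a rotation vector about the world's x, y, z as a fraction of full scale, then the opening, from 0 (shut) to 1 (fully open). In form: [[[dx, dy, dz, wx, wy, wz, claw], ...]]. A call has exactly 5 rows; each row shifts and turns the commanded pose from where the row before left it; what a row does not reach is not made up. Full scale, the value 1, is 0.05 m for a shift and 4 degrees for a turn. A row lasts 1/8 s, in which the tool goes at most 62.5 mm and 10.7 degrees, less where a joint would pass 70% of its speed; a pose out of reach is approached as far as the arm can. A call with a number of a shift or a turn outside -1 to 1 is refused whole. A call with a gripper value outside its range is refused whole. The fingers move at their own pace and stop on an object; the grip force is fixed at half the most. Time passes only in rows, so rows that do not move let the fingers close, or fill a call up. It gives the time, the measured TCP pose, the force, the opening and the grip force at its end, in the units of the state.
- readout.get_obs(): the state, without advancing time (a new reading comes with each control period).
- get_image(name): name is "scene" or "top" or "wrist"; returns a dict with "pixels" (420x560x3 uint8, red, green, blue), "intrinsics" (3x3 intrinsics, pixels), "extrinsics" (4x4, takes a point from world to camera coordinates). Camera axes: x right, y down, z forward; pixel columns grow to the right and rows downward; lengths in mm; the calibration is good to about 2 mm. A picture is of the moment at which its call begins. There is no depth.
- ctrl.close_job(): hands the job in; it is judged then, once.
The state is a dict: "t": time; "qpos": joint angles; "qvel": joint speeds; "joint_torque": joint torques, N m; "ee_pos": TCP position; "orientation": TCP orientation; "ft_force": force on the tool from outside, world axes, zero at the start; "moment": the same for the moment, N m; "width": finger opening in mm; "grasp_force": force on a finger pad.
Only numpy, scipy, OpenCV 4.12 (cv2) and the standard library are available. Lean on these libraries where they do the work, as an engineer would, in place of code of your own. Each camera call takes 0.05 s, during which the arm holds its last target. There are 200 camera calls.

## Working session

There is one attempt and no reset: what is moved stays moved. The work goes in short steps, Python scripts to look and compute and a tool call to move; the robot and the scene stay as the last step left them, time stands still between calls to the robot, and variables do not carry over. Pictures are saved under pics/ and viewed, at most 10 in all, crops included, and the job is handed in when it is done.

Besides the shell and the picture viewer there is one more tool, called as name([rows], argument=value, ...), one row to a line, values as JSON. step_arm: Moves the arm, as the interface text tells. Shift numbers are shares of 0.05 m and turn numbers shares of 4 degrees, none past 1 either way. Its arguments: {"type":"object","properties":{"targets":{"type":"array"}},"required":["targets"]}

```bash
mkdir -p pics
python3 - <<'E'
from workcell import readout,get_image
import cv2,numpy as np
o=readout.get_obs();print(o['t'],o['ee_pos'],o['orientation'],o['width'])
for n in("scene","top"):
    d=get_image(n);cv2.imwrite(f'pics/{n}0.png',cv2.resize(d['pixels'][:,:,::-1],(800,600),interpolation=cv2.INTER_CUBIC))
    np.savez(f'{n}0.npz',p=d['pixels'],K=d['intrinsics'],E=d['extrinsics'])
    print(n,d['intrinsics'],d['extrinsics'])
E
```

```text
0.0 [ 224.07853678 -583.15252362  403.89854662] [-3.08742031e+00 -5.72691957e-01  3.90211997e-04] 88.0578615622705
scene [[386.30141015   0.         277.68744848]
 [  0.         386.30141015 208.62989429]
 [  0.           0.           1.        ]] [[ 6.68067627e-01  7.44068300e-01  6.92889364e-03 -3.10835197e+02]
 [ 6.53214254e-01 -5.81983135e-01 -4.84362229e-01 -2.48800408e+02]
 [-3.56366081e-01  3.28112777e-01 -8.74840112e-01  1.30042249e+03]
 [ 0.00000000e+00  0.00000000e+00  0.00000000e+00  1.00000000e+00]]
top [[537.36751999   0.         269.19512743]
 [  0.         537.36751999 206.11295622]
 [  0.           0.           1.        ]] [[ 1.12931448e-02 -9.99917430e-01 -6.13171289e-03  1.83962768e+01]
 [-9.94550083e-01 -1.05964916e-02 -1.03720038e-01  4.75641018e+02]
 [ 1.03646499e-01  7.26962098e-03 -9.94587631e-01  1.78515634e+03]
 [ 0.00000000e+00  0.00000000e+00  0.00000000e+00  1.00000000e+00]]
```

View pics/scene0.png

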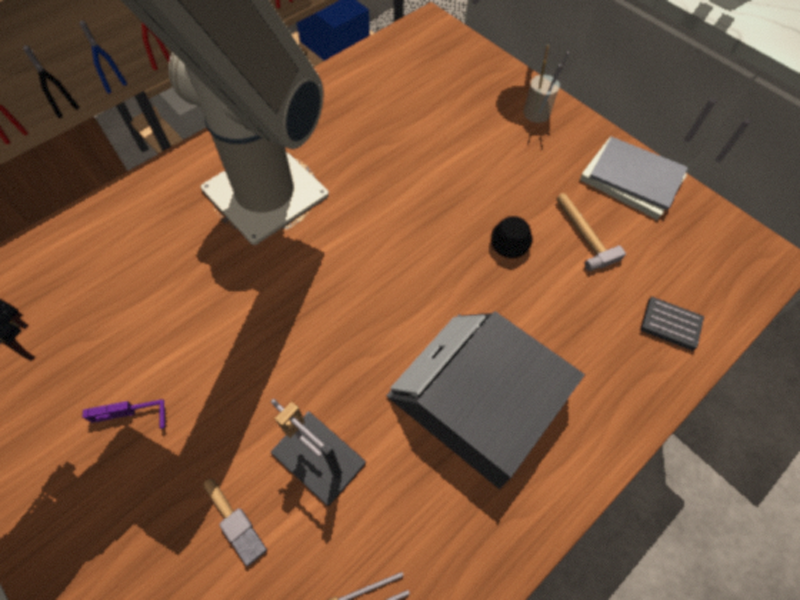

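View pics/top0.png

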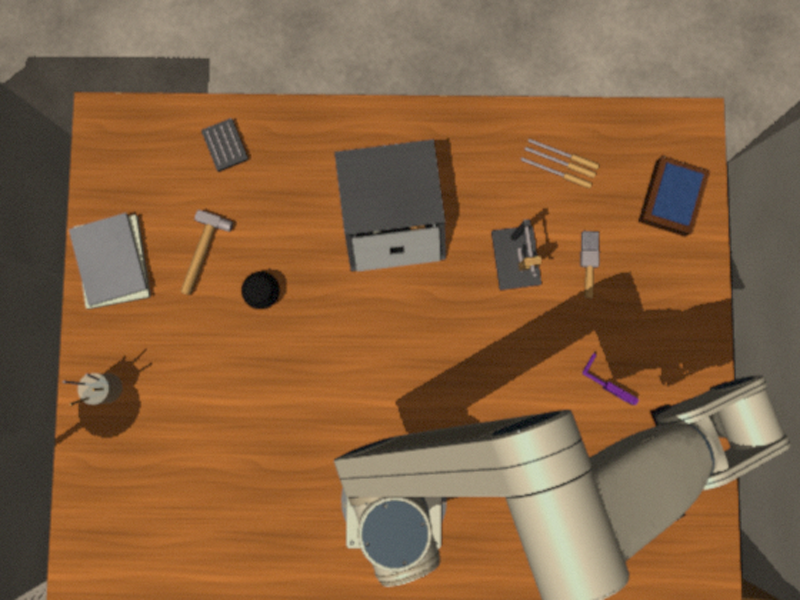

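Scene: the stand is at (318,455) with the wooden-handled hook on its peg at (288,415), the cabinet at (480,390), and its hole at (437,352). A purple look-alike lies flat at (125,411). The wooden hook fits the description because it hangs on the peg. I'll confirm this in enlarged crops.

Run:
```python
import cv2,numpy as np
s=np.load('scene0.npz')['p'][:,:,::-1];t=np.load('top0.npz')['p'][:,:,::-1]
def c(im,x,y,w,h):
    r=cv2.resize(im[y:y+h,x:x+w],(400,300),interpolation=cv2.INTER_CUBIC)
    for k in range(0,w,10): cv2.line(r,(int(k*400/w),0),(int(k*400/w),4 if k%20 else 9),(0,255,0),1)
    for k in range(0,h,10): cv2.line(r,(0,int(k*300/h)),(4 if k%20 else 9,int(k*300/h)),(0,255,0),1)
    return r
cv2.imwrite('pics/crops.png',np.vstack([np.hstack([c(s,180,275,100,75),c(s,260,210,160,120)]),np.hstack([c(t,330,145,80,60),c(t,220,90,140,105)])]))
```

```text
(no output)
```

View pics/crops.png

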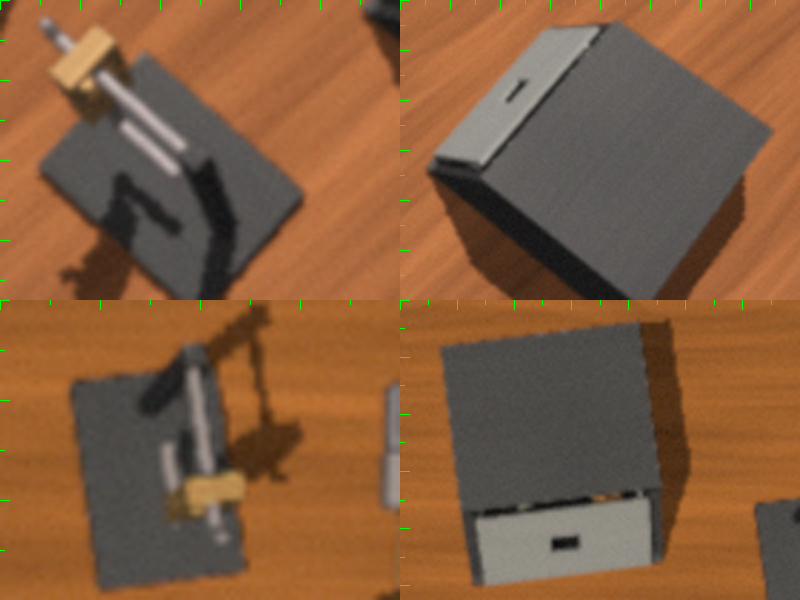

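```bash
cat > h.py <<'E'
import numpy as np
from scipy.optimize import least_squares
C={n:(lambda d:(d['K'],d['E']))(np.load(f'{n}0.npz')) for n in('scene','top')}
def proj(n,P):
    K,E=C[n];q=K@(E[:3,:3]@np.asarray(P,float)+E[:3,3]);return q[:2]/q[2]
def W(p,l):
    c,s=np.cos(p[2]),np.sin(p[2]);return np.array([p[0]+c*l[0]-s*l[1],p[1]+s*l[0]+c*l[1],l[2]])
def fit(obs,x0):
    r=lambda p:np.concatenate([proj(n,W(p,l))-uv for n,l,uv in obs])
    s=least_squares(r,x0,x_scale=[100,100,1],loss='soft_l1');return s.x,s.fun.reshape(-1,2)
E
python3 - <<'E'
from h import *
np.set_printoptions(precision=2,suppress=True)
st=[('scene',(-60,50,12),(216.25,288)),('scene',(-60,-50,12),(190,316.75)),('scene',(85,50,12),(255.75,323.75)),
('top',(85,50,12),(344.4,161.6)),('top',(-60,50,12),(350,203)),('top',(-60,-50,12),(379.2,199.2)),
('scene',(-58,0,194),(191.75,281.25)),('top',(-58,0,195),(374.4,193)),('top',(60,0,197),(368.8,155))]
p,r=fit(st,[500,-300,0]);print('stand',p,'\n',r);print('peg pt',W(p,(-25,0,185)))
for n in C: print(n,'hooktop pred',proj(n,W(p,(-25,0,195))),'toe',proj(n,W(p,(23,0,60))))
cb=[('scene',(70,115,110),(346,218.8)),('scene',(265,115,110),(409.2,262)),
('top',(265,115,110),(234.7,106.5)),('top',(265,-115,110),(303.3,97.7)),('top',(70,-115,110),(311,156.5)),('top',(70,115,110),(243.8,164.2)),('top',(0,-115,0),(311,181.7)),('scene',(0,-115,0),(272,278.8))]
p,r=fit(cb,[550,0,0]);print('cab',p,'\n',r)
hs=[('top',(277.75,175.05)),('scene',(306.4,246.4))]
f=lambda q:np.concatenate([proj(n,W(p,(q[0],q[1],55)))-uv for n,uv in hs])
s=least_squares(f,[38,0]);print('hole local xy',s.x,s.fun,'world',W(p,(*s.x,55)))
E
```

```text
stand [ 559.48 -289.88    0.13] 
 [[-0.64  0.  ]
 [-1.87 -0.  ]
 [ 0.22  0.16]
 [-0.79 -1.32]
 [-0.54 -0.9 ]
 [-0.52 -0.71]
 [-2.51 -1.  ]
 [-0.27 -0.21]
 [-0.02 -0.1 ]]
peg pt [ 534.71 -293.22  185.  ]
scene hooktop pred [199.59 289.58] toe [222.65 318.6 ]
top hooktop pred [372.59 182.17] toe [363.   173.98]
cab [549.03  -6.45   0.13] 
 [[-0.74 -1.21]
 [-0.43  0.51]
 [-0.98 -0.96]
 [ 0.11 -0.65]
 [ 0.17 -1.29]
 [-3.13 -0.35]
 [ 0.53 -0.19]
 [-2.84 -0.93]]
hole local xy [29.92  1.67] [-0.93 -0.56 -0.86  0.23] world [578.46  -0.8   55.  ]
```

```bash
cat >> h.py <<'E'
from scipy.spatial.transform import Rotation as Ro
def toolR(psi,pitch,sy=-1): # tool z heading psi, pitch rad below horizontal, tool y = sy*hook y
    z=np.array([np.cos(psi)*np.cos(pitch),np.sin(psi)*np.cos(pitch),-np.sin(pitch)]);y=sy*np.array([-np.sin(psi),np.cos(psi),0])
    return Ro.from_matrix(np.c_[np.cross(y,z),y,z])
def wrist(R,q1,f):
    a=(Ro.from_euler('ZY',[q1,f]).inv()*R).as_euler('ZYZ');r=[]
    for s in(0,1):
        q4,q5,q6=a if not s else (a[0]+np.pi,-a[1],a[2]+np.pi)
        q6-=np.pi/2; w=lambda v,lo:(v-lo)%(2*np.pi)+lo
        r.append(np.round([w(q4,-1.31-.25),q5,w(q6,-np.pi)],2))
    return r
E
python3 - <<'E'
from h import *
for nm,q1,p in(('pick',-.69,20),('pull0',-.05,55),('pullend',-.05,55)):
  for f in(90,105,120,135):
    for sy in(-1,1): print(nm,f,sy,wrist(toolR(.13,np.radians(p),sy),q1,np.radians(f)))
E
```

```text
pick 90 -1 [array([1.11, 0.87, 0.31]), array([ 4.25, -0.87, -2.83])]
pick 90 1 [array([ 1.11,  0.87, -2.83]), array([ 4.25, -0.87,  0.31])]
pick 105 -1 [array([ 1.34,  0.78, -0.03]), array([ 4.48, -0.78,  3.12])]
pick 105 1 [array([1.34, 0.78, 3.12]), array([ 4.48, -0.78, -0.03])]
pick 120 -1 [array([ 1.61,  0.76, -0.4 ]), array([-1.54, -0.76,  2.74])]
pick 120 1 [array([1.61, 0.76, 2.74]), array([-1.54, -0.76, -0.4 ])]
pick 135 -1 [array([ 1.87,  0.8 , -0.77]), array([-1.27, -0.8 ,  2.37])]
pick 135 1 [array([1.87, 0.8 , 2.37]), array([-1.27, -0.8 , -0.77])]
pull0 90 -1 [array([0.12, 0.97, 1.35]), array([ 3.27, -0.97, -1.79])]
pull0 90 1 [array([ 0.12,  0.97, -1.79]), array([ 3.27, -0.97,  1.35])]
pull0 105 -1 [array([0.16, 0.71, 1.3 ]), array([ 3.3 , -0.71, -1.84])]
pull0 105 1 [array([ 0.16,  0.71, -1.84]), array([ 3.3 , -0.71,  1.3 ])]
pull0 120 -1 [array([0.24, 0.45, 1.21]), array([ 3.38, -0.45, -1.93])]
pull0 120 1 [array([ 0.24,  0.45, -1.93]), array([ 3.38, -0.45,  1.21])]
pull0 135 -1 [array([0.52, 0.21, 0.91]), array([ 3.66, -0.21, -2.23])]
pull0 135 1 [array([ 0.52,  0.21, -2.23]), array([ 3.66, -0.21,  0.91])]
pullend 90 -1 [array([0.12, 0.97, 1.35]), array([ 3.27, -0.97, -1.79])]
pullend 90 1 [array([ 0.12,  0.97, -1.79]), array([ 3.27, -0.97,  1.35])]
pullend 105 -1 [array([0.16, 0.71, 1.3 ]), array([ 3.3 , -0.71, -1.84])]
pullend 105 1 [array([ 0.16,  0.71, -1.84]), array([ 3.3 , -0.71,  1.3 ])]
pullend 120 -1 [array([0.24, 0.45, 1.21]), array([ 3.38, -0.45, -1.93])]
pullend 120 1 [array([ 0.24,  0.45, -1.93]), array([ 3.38, -0.45,  1.21])]
pullend 135 -1 [array([0.52, 0.21, 0.91]), array([ 3.66, -0.21, -2.23])]
pullend 135 1 [array([ 0.52,  0.21, -2.23]), array([ 3.66, -0.21,  0.91])]
```

step_arm([
  [[0,0.5,0,0,-1,0,1],[0,0.5,0,0,-1,0,1],[0,0.5,0,0,-1,0,1],[0,0.5,0,0,-1,0,1],[0,0.5,0,0,-1,0,1]],
])

```text
t: 0.72
ee_pos: [224.1, -457.5, 404.4]
orientation: [2.982, 0.553, 0.529]
ft_force: [-0.3, 1.2, 0.4]
width: 87.8
grasp_force: 0.0
```

```bash
cat >> h.py <<'E'
def rem(R,P):
    from workcell import readout
    o=readout.get_obs();Rc=Ro.from_rotvec(o['orientation'])
    print('q',np.round(o['qpos'],3),'pos',np.round(o['ee_pos'],1),'F',np.round(o['ft_force'],1))
    w=np.degrees((R*Rc.inv()).as_rotvec())/4
    print('shift units',np.round((np.array(P)-o['ee_pos'])/50,2),'turn units',np.round(w,2))
E
python3 - <<'E'
from h import *
from workcell import readout
o=readout.get_obs();q=o['qpos'];R=Ro.from_rotvec(o['orientation'])
print('model wrist',wrist(R,q[0],q[1]+q[2]))
T=toolR(.13,np.radians(20));rem(T,np.array([534.7,-293.2,132])-257*T.as_matrix()[:,2])
E
```

```text
model wrist [array([ 0.43,  0.9 , -0.27]), array([ 3.57, -0.9 ,  2.87])]
q [-1.22   0.238  1.926  0.426  0.899 -0.27 ] pos [ 224.1 -457.5  404.4] F [-0.3  1.2  0.4]
shift units [ 1.42  2.66 -3.69] turn units [  4.61 -12.03  -2.1 ]
```

step_arm([
  [[0.1,0.2,-0.2,0.33,-0.86,-0.15,1],[0.1,0.2,-0.2,0.33,-0.86,-0.15,1],[0.1,0.2,-0.2,0.33,-0.86,-0.15,1],[0.1,0.2,-0.2,0.33,-0.86,-0.15,1],[0.1,0.2,-0.2,0.33,-0.86,-0.15,1]],
])

```text
t: 1.35
ee_pos: [249.2, -408.0, 354.2]
orientation: [2.929, 0.429, 1.012]
ft_force: [-0.2, -0.3, -0.8]
width: 88.1
grasp_force: 0.0
```

step_arm([
  [[0.1,0.2,-0.2,0.33,-0.86,-0.15,1],[0.1,0.2,-0.2,0.33,-0.86,-0.15,1],[0.1,0.2,-0.2,0.33,-0.86,-0.15,1],[0.1,0.2,-0.2,0.33,-0.86,-0.15,1],[0.1,0.2,-0.2,0.33,-0.86,-0.15,1]],
])

```text
t: 1.98
ee_pos: [274.2, -358.1, 304.3]
orientation: [-2.732, -0.284, -1.45]
ft_force: [0.3, 0.6, -0.1]
width: 88.1
grasp_force: 0.0
```

Run:
```python
from h import *
T=toolR(.13,np.radians(20));rem(T,np.array([534.7,-293.2,132])-257*T.as_matrix()[:,2])
```

```text
q [-1.172  0.405  2.186  1.426  0.94  -0.958] pos [ 274.2 -358.1  304.3] F [ 0.3  0.6 -0.1]
shift units [ 0.42  0.67 -1.69] turn units [ 1.31 -3.43 -0.59]
```

step_arm([
  [[0.2,0.15,-0.3,0.33,-0.86,-0.15,1],[0.2,0.15,-0.4,0.33,-0.86,-0.15,1],[0.2,0.15,-0.4,0.33,-0.86,-0.15,1],[0.2,0.15,-0.4,0.33,-0.85,-0.15,1],[0.05,0.1,-0.3,0,0,0,1]],
])

```text
t: 2.6
ee_pos: [316.9, -323.0, 213.4]
orientation: [-2.509, -0.162, -1.754]
ft_force: [-0.4, -0.6, -0.4]
width: 88.1
grasp_force: 0.0
```

Run:
```python
from h import *
from workcell import get_image
import cv2
T=toolR(.13,np.radians(20));rem(T,np.array([534.7,-293.2,132])-167*T.as_matrix()[:,2])
s=get_image('scene')['pixels'][:,:,::-1];w=get_image('wrist');t=get_image('top')['pixels'][:,:,::-1]
r=lambda a,W,H:cv2.resize(a,(W,H),interpolation=cv2.INTER_CUBIC)
cv2.imwrite('pics/a.png',np.vstack([np.hstack([r(s[260:350,150:270],400,300),r(t[130:220,300:420],400,300)]),np.hstack([r(w['pixels'][:,:,::-1],400,300),np.zeros((300,400,3),np.uint8)])]))
np.savez('w1.npz',K=w['intrinsics'],E=w['extrinsics'])
```

```text
q [-1.072  0.689  2.225  1.85   1.147 -1.335] pos [ 316.9 -323.   213.4] F [-0.4 -0.6 -0.4]
shift units [ 1.24  0.19 -0.49] turn units [-0.02 -0.03 -0.01]
```

View pics/a.png

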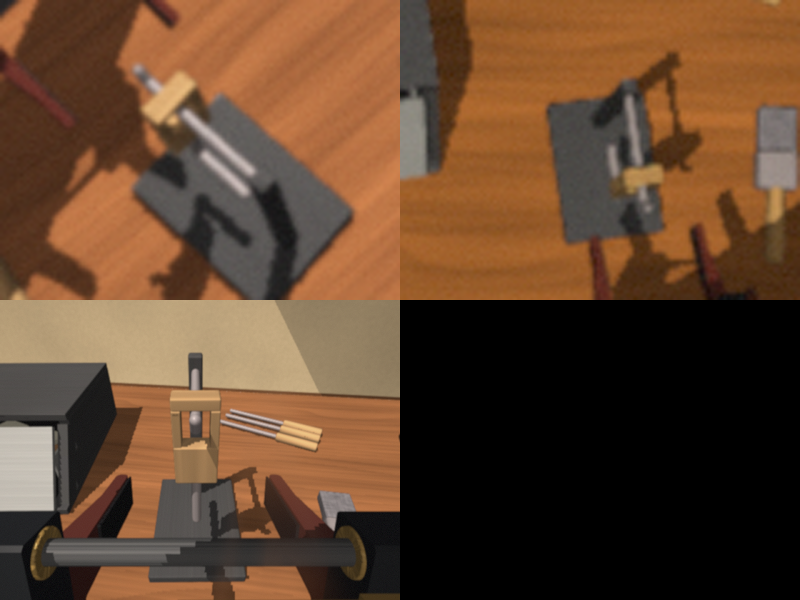

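The wrist view (lower left) shows the handle at (196,440) between the fingertips at (130,480) and (268,480), so it's nearly centred. I'll check the predicted hook points against the wrist pixels.

Run:
```python
from h import *
d=np.load('w1.npz');C['w']=(d['K'],d['E'])
f=lambda P:np.round(proj('w',P)*400/560+[0,300],1)
st=(559.48,-289.88,.13)
for n,l in dict(top=(-33,0,195),bot=(-33,0,115),botL=(-33,18,115),botR=(-33,-18,115),heel=(-25,0,60),tip=(-58,0,195),post=(53,0,197)).items(): print(n,f(W(st,l)))
```

```text
top [197.7 399.9]
bot [198.2 484.3]
botL [177.3 484.3]
botR [219.1 484.2]
heel [198.4 518. ]
tip [197.7 418.5]
post [197.9 356.4]
```

step_arm([
  [[0.31,0.06,-0.12,0,0,0,1],[0.31,0.06,-0.12,0,0,0,1],[0.31,0.05,-0.12,0,0,0,1],[0.31,0.05,-0.13,0,0,0,1],[0,0,0,0,0,0,1]],
])

```text
t: 3.38
ee_pos: [379.6, -312.1, 190.0]
orientation: [-2.509, -0.166, -1.754]
ft_force: [0.2, -0.6, 0.9]
width: 88.2
grasp_force: 0.0
```

step_arm([
  [[0,0,0,0,0,0,0],[0,0,0,0,0,0,0],[0,0,0,0,0,0,0],[0,0,0,0,0,0,0],[0,0,0,0,0,0,0]],
])

```text
t: 4.0
ee_pos: [378.6, -312.5, 190.2]
orientation: [-2.51, -0.163, -1.755]
ft_force: [0.2, -0.7, 0.1]
width: 41.3
grasp_force: 0.0
```

step_arm([
  [[0,0,0,0,0,0,0],[0,0,0,0,0,0,0],[0,0,0.1,0,0,0,0],[0,0,0.1,0,0,0,0],[0,0,0.1,0,0,0,0]],
])

```text
t: 4.62
ee_pos: [378.7, -312.4, 205.6]
orientation: [-2.51, -0.164, -1.754]
ft_force: [-0.2, -0.3, -0.8]
width: 35.8
grasp_force: 30.0
```

Run:
```python
from h import *
from workcell import get_image,readout
import cv2
w=get_image('wrist')
o=readout.get_obs();print(o['ee_pos'],o['width'],o['grasp_force'],o['ft_force'],o['moment'])
s=get_image('scene')['pixels'][:,:,::-1]
r=lambda a,W,H:cv2.resize(a,(W,H),interpolation=cv2.INTER_CUBIC)
cv2.imwrite('pics/b.png',np.hstack([r(s[260:350,150:270],400,300),r(w['pixels'][:,:,::-1],400,300)]))
```

```text
[ 378.72669376 -312.47176391  206.0841031 ] 35.72302468472804 29.950502514839172 [ 0.62587064 -1.11298702 -1.01945457] [-0.13839682  0.59270831 -0.01788722]
```

View pics/b.png

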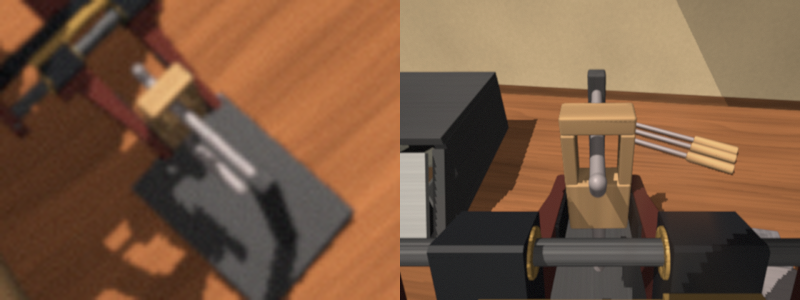

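Grip is good: width 35.8 mm, 30 N, and the hook is lifted 15 mm. Next I'll slide it off along the stand's -x.

step_arm([
  [[-0.3,-0.04,0,0,0,0,0],[-0.3,-0.04,0,0,0,0,0],[-0.3,-0.04,0,0,0,0,0],[-0.3,-0.04,0,0,0,0,0],[-0.1,0,0,0,0,0,0]],
])

```text
t: 5.35
ee_pos: [312.4, -320.8, 205.1]
orientation: [-2.511, -0.161, -1.755]
ft_force: [0.5, -0.3, -1.8]
width: 35.9
grasp_force: 30.0
```

```bash
cat >> h.py <<'E'
HOLE=np.array([578.5,-0.8,55.]);PSI=.13
def hookpose(lean=35,psi=PSI):
    c,s=np.cos(psi),np.sin(psi);a=np.radians(lean)
    hx=np.array([np.cos(a)*c,np.cos(a)*s,-np.sin(a)]);hz=np.array([np.sin(a)*c,np.sin(a)*s,np.cos(a)]);return hx,hz
def tcp(D,up=0,hole=HOLE,lean=35,g=72,L=167): # toe centre depth D along toe, up-slope offset
    hx,hz=hookpose(lean);T=toolR(PSI,np.radians(20+lean));heel=hole+hx*(D-48)+hz*up
    return T,heel+g*hz-L*T.as_matrix()[:,2]
E
python3 - <<'E'
from h import *
for D in(-40,-20,20): print(D,tcp(D)[1])
rem(*tcp(-30))
E
```

```text
-40 [452.99291315 -17.20845993 301.25206498]
-20 [469.23771219 -15.08465847 289.78053626]
20 [501.72731028 -10.83705555 266.8374788 ]
q [-1.079  0.71   2.231  1.857  1.156 -1.365] pos [ 312.4 -320.8  205.1] F [ 0.5 -0.3 -1.8]
shift units [2.97 6.09 1.81] turn units [-1.14  8.65  0.02]
```

step_arm([
  [[0,0.4,0.5,-0.11,0.86,0,0],[0,0.6,0.5,-0.11,0.86,0,0],[0.1,0.6,0.5,-0.11,0.86,0,0],[0.2,0.6,0.5,-0.11,0.86,0,0],[0.2,0.6,0.4,-0.11,0.86,0,0]],
])

```text
t: 5.98
ee_pos: [338.6, -179.5, 326.1]
orientation: [-2.761, -0.178, -1.362]
ft_force: [0.7, 0.6, -1.5]
width: 35.6
grasp_force: 29.9
```

step_arm([
  [[0.4,0.7,0,-0.11,0.86,0,0],[0.4,0.7,0,-0.11,0.86,0,0],[0.4,0.7,0,-0.11,0.86,0,0],[0.4,0.6,0,-0.11,0.86,0,0],[0.4,0.5,0,-0.11,0.86,0,0]],
])

```text
t: 6.6
ee_pos: [428.8, -30.9, 324.9]
orientation: [-2.929, -0.195, -0.968]
ft_force: [-0.6, -0.4, -0.9]
width: 35.6
grasp_force: 30.0
```

Run:
```python
from h import *
rem(*tcp(-30))
```

```text
q [-0.152  0.225  2.27   1.412  0.179 -0.068] pos [428.8 -30.9 324.9] F [-0.6 -0.4 -0.9]
shift units [ 0.65  0.3  -0.59] turn units [-0.17  0.38 -0.08]
```

```bash
cat >> h.py <<'E'
QP=[([-1.223,.423,1.63,0,1.089,-.019],[224.16,-583.4,404.67]),([-1.22,.238,1.926,.426,.899,-.27],[224.1,-457.5,404.4]),([-1.172,.405,2.186,1.426,.94,-.958],[274.2,-358.1,304.3]),([-1.072,.689,2.225,1.85,1.147,-1.335],[316.9,-323,213.4]),([-1.079,.71,2.231,1.857,1.156,-1.365],[312.4,-320.8,205.1]),([-.152,.225,2.27,1.412,.179,-.068],[428.8,-30.9,324.9])]
def fk(q,k):
    a1,L2,L3,h,d,L6=k;R=Ro.from_euler('ZYZYZ',[q[0],q[1]+q[2],q[3],q[4],q[5]+np.pi/2])
    f=q[1]+q[2];p=Ro.from_euler('Z',q[0]).apply([a1+L2*np.sin(q[1])+L3*np.sin(f),d,h+L2*np.cos(q[1])+L3*np.cos(f)])
    return p+L6*R.as_matrix()[:,2],R
kf=least_squares(lambda k:np.concatenate([fk(q,k)[0]-p for q,p in QP]),[50,425,425,400,10,100])
K6=kf.x
LO=[-3,-.9,.09,-1.31,.11,-2.54];HI=[3,2.11,2.58,4.45,2.69,2.54]
def ik(R,P,q0):
    f=lambda q:np.r_[(fk(q,K6)[0]-P)/100,(fk(q,K6)[1]*R.inv()).as_rotvec()]
    s=least_squares(f,np.clip(q0,np.array(LO)+.001,np.array(HI)-.001),bounds=(LO,HI));return s.x,2*s.cost
E
python3 - <<'E'
from h import *
print(K6,np.abs(kf.fun).max())
q0=QP[-1][0]
for lean in(35,40):
  for psi in(.13,):
    print(lean)
    for D,x in((-30,0),(-10,0),(20,0),(20,-50),(20,-100),(-20,-100)):
      T,P=tcp(D,lean=lean);P=P+x*np.array([np.cos(PSI),np.sin(PSI),0])
      q,c=ik(T,P,q0);print(D,x,np.round(q,2),'%.1e'%c)
E
```

```text
Traceback (most recent call last):
  File "h.py", line 40, in <module>
    kf=least_squares(lambda k:np.concatenate([fk(q,k)[0]-p for q,p in QP]),[50,425,425,400,10,100])
  File "h.py", line 40, in <lambda>
    kf=least_squares(lambda k:np.concatenate([fk(q,k)[0]-p for q,p in QP]),[50,425,425,400,10,100])
                                              ~~^^^^^
  File "h.py", line 37, in fk
    a1,L2,L3,h,d,L6=k;R=Ro.from_euler('ZYZYZ',[q[0],q[1]+q[2],q[3],q[4],q[5]+np.pi/2])
                        ~~~~~~~~~~~~~^^^^^^^^^^^^^^^^^^^^^^^^^^^^^^^^^^^^^^^^^^^^^^^^^
  File "scipy/spatial/transform/_rotation.pyx", line 1413, in scipy.spatial.transform._rotation.Rotation.from_euler
ValueError: Expected axis specification to be a non-empty string of upto 3 characters, got ZYZYZ
```

```bash
sed -i "s/R=Ro.from_euler('ZYZYZ',.*/R=Ro.from_euler('ZYZ',[q[0],q[1]+q[2],q[3]])*Ro.from_euler('YZ',[q[4],q[5]+np.pi\/2])/" h.py
cat > t.py <<'E'
from h import *
print(K6,np.abs(kf.fun).max())
q0=QP[-1][0]
for lean in(35,40):
    print(lean)
    for D,x in((-30,0),(-10,0),(20,0),(20,-50),(20,-100),(-20,-100)):
      T,P=tcp(D,lean=lean);P=P+x*np.array([np.cos(PSI),np.sin(PSI),0])
      q,c=ik(T,P,q0);print(D,x,np.round(q,2),'%.1e'%c)
E
python3 t.py
```

```text
[ -2.62887041 460.34355841 461.04623043 341.76833608  12.5901604
 126.21321971] 28.53672266024398
35
-30 0 [-0.1   0.3   2.25  1.63  0.13 -0.24] 3.6e-19
-10 0 [-0.09  0.35  2.22  1.76  0.13 -0.37] 1.6e-19
20 0 [-0.08  0.42  2.16  1.92  0.13 -0.53] 5.8e-23
20 -50 [-0.1   0.36  2.28  2.17  0.16 -0.8 ] 3.9e-30
20 -100 [-0.14  0.29  2.39  2.29  0.2  -0.95] 6.0e-20
-20 -100 [-0.17  0.17  2.46  2.01  0.19 -0.69] 6.7e-25
40
-30 0 [-0.08  0.31  2.17  0.64  0.18  0.75] 1.1e-29
-10 0 [-0.07  0.36  2.14  0.7   0.16  0.7 ] 3.5e-30
20 0 [-0.06  0.44  2.09  0.78  0.14  0.63] 1.7e-18
20 -50 [-0.09  0.37  2.21  1.13  0.12  0.25] 9.9e-24
20 -100 [-0.12  0.29  2.33  1.5   0.12 -0.14] 1.4e-18
-20 -100 [-0.14  0.18  2.39  1.11  0.15  0.23] 4.2e-26
```

```bash
python3 -c "
from h import *
from workcell import readout
np.set_printoptions(precision=1,suppress=True)
print(kf.fun.reshape(-1,3));o=readout.get_obs();print(o['qpos'],o['ee_pos'],o['orientation'])
for q,p in QP: print(fk(q,K6)[1].as_rotvec())
# alternative: elbow offset e perpendicular at forearm
def f2(k,q):
    p,R=fk(q,k[:6]);f=q[1]+q[2];return p+Ro.from_euler('Z',q[0]).apply([k[6]*np.cos(f),0,-k[6]*np.sin(f)])
s=least_squares(lambda k:np.concatenate([f2(k,q)-p for q,p in QP]),[50,425,425,400,10,100,0]);print(s.x,s.fun.reshape(-1,3))
"
```

```text
[[-9.6 28.5 16.9]
 [-1.1  3.5  8.5]
 [ 3.7 -9.2 -3.5]
 [ 0.2 -1.5 -8.9]
 [ 0.1 -1.2 -9.4]
 [21.1 -2.8 -3.6]]
[-0.2  0.2  2.3  1.4  0.2 -0.1] [428.8 -30.9 324.9] [-2.9 -0.2 -1. ]
[-3.1 -0.6  0. ]
[3.  0.6 0.5]
[-2.7 -0.3 -1.4]
[-2.5 -0.2 -1.8]
[-2.5 -0.2 -1.8]
[-2.9 -0.2 -1. ]
[  0.5 563.1 484.6 312.2  12.  127.5  77.8] [[ 0.1 -0.  -0.1]
 [-0.1  0.  -0. ]
 [ 0.1  0.2 -0.1]
 [-0.2  0.1 -0.1]
 [ 0.  -0.1 -0. ]
 [ 0.2 -0.   0.3]]
```

```bash
python3 - <<'E'
s=open('h.py').read()
s=s.replace("    return p+L6*R.as_matrix()[:,2],R","    p=p+Ro.from_euler('Z',q[0]).apply([e*np.cos(f),0,-e*np.sin(f)])\n    return p+L6*R.as_matrix()[:,2],R")
s=s.replace("a1,L2,L3,h,d,L6=k","a1,L2,L3,h,d,L6,e=k").replace("[50,425,425,400,10,100])","[50,425,425,400,10,100,50])")
s=s.replace("def tcp(D,up=0,hole=HOLE,lean=35,g=72,L=167):","def tcp(D,up=0,hole=HOLE,lean=35,g=72,L=167,psi=PSI):").replace("hx,hz=hookpose(lean);T=toolR(PSI,","hx,hz=hookpose(lean,psi);T=toolR(psi,")
open('h.py','w').write(s)
E
cat > t.py <<'E'
from h import *
print(np.abs(kf.fun).max())
for lean,psi in((35,.13),(40,.13),(35,.25),(38,.22),(35,.05)):
    print(lean,psi)
    q=QP[-1][0]
    for D,x in((-30,0),(20,0),(20,-50),(20,-100),(-20,-100)):
      T,P=tcp(D,lean=lean,psi=psi);P=P+x*np.array([np.cos(PSI),np.sin(PSI),0])
      q,c=ik(T,P,q);print(D,x,np.round(q,2),'%.1e'%c)
E
python3 t.py
```

```text
0.295255361440411
35 0.13
-30 0 [-0.1   0.33  2.22  1.61  0.13 -0.22] 1.4e-29
20 0 [-0.08  0.43  2.15  1.9   0.12 -0.5 ] 6.2e-19
20 -50 [-0.1   0.39  2.25  2.18  0.16 -0.81] 3.5e-23
20 -100 [-0.14  0.35  2.35  2.33  0.21 -0.99] 2.3e-20
-20 -100 [-0.17  0.25  2.4   2.09  0.19 -0.78] 1.7e-30
40 0.13
-30 0 [-0.08  0.33  2.15  0.61  0.18  0.78] 1.3e-29
20 0 [-0.06  0.44  2.08  0.74  0.14  0.67] 6.9e-20
20 -50 [-0.09  0.39  2.19  1.11  0.12  0.28] 3.3e-28
20 -100 [-0.12  0.34  2.29  1.53  0.12 -0.18] 1.2e-25
-20 -100 [-0.14  0.24  2.33  1.15  0.15  0.19] 4.1e-22
35 0.25
-30 0 [-0.15  0.34  2.21  1.45  0.23 -0.21] 2.1e-21
20 0 [-0.12  0.44  2.14  1.63  0.21 -0.37] 1.1e-21
20 -50 [-0.15  0.39  2.24  1.84  0.23 -0.61] 7.7e-23
20 -100 [-0.19  0.35  2.34  1.99  0.27 -0.8 ] 1.7e-20
-20 -100 [-0.23  0.26  2.39  1.77  0.27 -0.61] 6.7e-19
38 0.22
-30 0 [-0.12  0.33  2.17  1.03  0.21  0.25] 3.9e-30
20 0 [-0.09  0.44  2.1   1.2   0.18  0.11] 4.8e-27
20 -50 [-0.12  0.39  2.21  1.49  0.18 -0.21] 7.7e-19
20 -100 [-0.16  0.34  2.3   1.74  0.2  -0.49] 6.9e-20
-20 -100 [-0.19  0.25  2.35  1.46  0.22 -0.25] 3.5e-22
35 0.05
-30 0 [-0.07  0.33  2.23  1.88  0.11 -0.41] 1.5e-03
20 0 [-0.05  0.44  2.15  2.35  0.11 -0.87] 8.0e-04
20 -50 [-0.07  0.39  2.25  2.56  0.13 -1.09] 1.8e-19
20 -100 [-0.1   0.35  2.35  2.64  0.18 -1.2 ] 4.9e-20
-20 -100 [-0.12  0.25  2.41  2.44  0.15 -1.01] 1.6e-25
```

Run:
```python
from h import *
rem(*tcp(-30,lean=36,psi=.22))
```

```text
q [-0.152  0.225  2.27   1.412  0.179 -0.068] pos [428.8 -30.9 324.9] F [-0.6 -0.4 -0.9]
shift units [ 0.77  0.1  -0.55] turn units [-0.23  0.62  1.21]
```

step_arm([
  [[0.15,0.02,0,-0.06,0.15,0.3,0],[0.15,0.02,-0.1,-0.06,0.15,0.3,0],[0.15,0.02,-0.15,-0.06,0.16,0.3,0],[0.16,0.02,-0.15,-0.05,0.16,0.31,0],[0.16,0.02,-0.15,0,0,0,0]],
])

```text
t: 7.22
ee_pos: [467.1, -27.9, 296.3]
orientation: [-2.928, -0.32, -0.894]
ft_force: [-0.4, 0.2, -0.5]
width: 36.0
grasp_force: 30.0
```

```bash
cat > look.py <<'E'
import sys
from h import *
from workcell import get_image
import cv2
d={n:get_image(n) for n in('scene','top','wrist')}
np.savez('w1.npz',K=d['wrist']['intrinsics'],E=d['wrist']['extrinsics'])
r=lambda a,W,H:cv2.resize(a[:,:,::-1],(W,H),interpolation=cv2.INTER_CUBIC)
s,t,w=[d[n]['pixels'] for n in('scene','top','wrist')]
cv2.imwrite(sys.argv[1],np.vstack([np.hstack([r(s[200:290,250:370],400,300),r(t[130:220,220:340],400,300)]),np.hstack([r(w[105:420,70:490],400,300),r(w,400,300)])]))
E
python3 look.py pics/c.png; python3 -c "
from h import *
rem(*tcp(-30,lean=36,psi=.22))"
```

```text
q [-0.138  0.335  2.197  1.337  0.201 -0.061] pos [466.8 -27.8 296.3] F [ 0.3  0.1 -1.1]
shift units [0.01 0.04 0.02] turn units [ 0.   -0.02  0.04]
```

View pics/c.png

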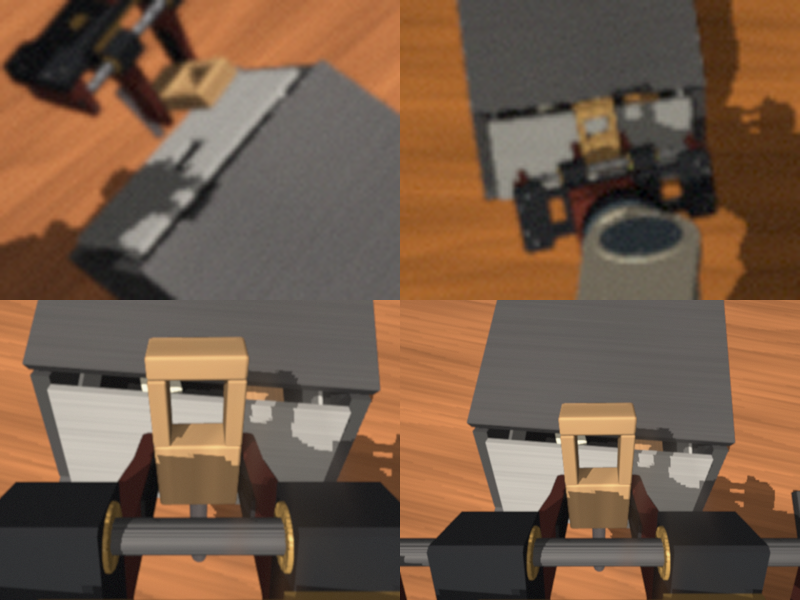

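The hook is held above the hole. In the wrist view (lower right), the cabinet's top front corners are at about (472,427) and (735,442), and the handle's lower edge is at (567..631,527). I'll compare these with the model.

Run:
```python
from h import *
from workcell import readout
d=np.load('w1.npz');C['w']=(d['K'],d['E'])
f=lambda P:np.round(proj('w',P)*400/560+[400,300],1)
cab=(549.03,-6.45,.13)
for n,l in dict(tfl=(70,115,110),tfr=(70,-115,110),tbr=(265,-115,110),tbl=(265,115,110)).items(): print(n,f(W(cab,l)))
o=readout.get_obs();T=Ro.from_rotvec(o['orientation']).as_matrix();p=o['ee_pos']
hx,hz=hookpose(36,.22);hy=np.cross(hz,hx);grip=p+167*T[:,2]
for n,(x,y,z) in dict(botL=(-8,18,55),botR=(-8,-18,55),topL=(-8,18,135),topR=(-8,-18,135),topbL=(8,18,135),topbR=(8,-18,135),eyeloL=(-8,11,93)).items(): print(n,f(grip+hx*x+hy*y+hz*(z-72)))
print('toe',grip-72*hz+48*hx)
```

```text
tfl [468.4 424. ]
tfr [738.9 446. ]
tbr [725.6 270.9]
tbl [510.5 257.1]
botL [569.4 531.1]
botR [627.4 530.9]
topL [557.4 419.4]
topR [638.6 419.1]
topbL [561.3 402.8]
topbR [634.6 402.6]
eyeloL [577.7 487.2]
toe [554.43583271  -8.46992992  71.30961867]
```

step_arm([
  [[0.1,0.03,-0.07,0,0,0,0],[0.1,0.03,-0.07,0,0,0,0],[0.1,0.03,-0.07,0,0,0,0],[0.1,0.03,-0.07,0,0,0,0],[0.08,0.02,-0.06,0,0,0,0]],
])

```text
t: 8.0
ee_pos: [491.0, -20.5, 279.9]
orientation: [-2.928, -0.32, -0.896]
ft_force: [0.2, -1.1, -1.5]
width: 36.0
grasp_force: 30.0
```

step_arm([
  [[0.06,0.01,-0.05,0,0,0,0],[0.06,0.01,-0.05,0,0,0,0],[0.06,0.01,-0.04,0,0,0,0],[0.06,0.01,-0.05,0,0,0,0],[0.06,0.01,-0.04,0,0,0,0]],
])

```text
t: 8.62
ee_pos: [505.9, -18.2, 268.5]
orientation: [-2.928, -0.32, -0.896]
ft_force: [0.5, 0.9, -1.5]
width: 35.7
grasp_force: 30.0
```

```bash
python3 look.py pics/d.png; python3 -c "
from h import *
rem(*tcp(20,lean=36,psi=.22))"
```

```text
q [-0.104  0.435  2.129  1.528  0.177 -0.226] pos [505.8 -18.2 268.5] F [-0.3 -0.  -1. ]
shift units [ 0.01  0.03 -0.01] turn units [0.01 0.   0.04]
```

View pics/d.png

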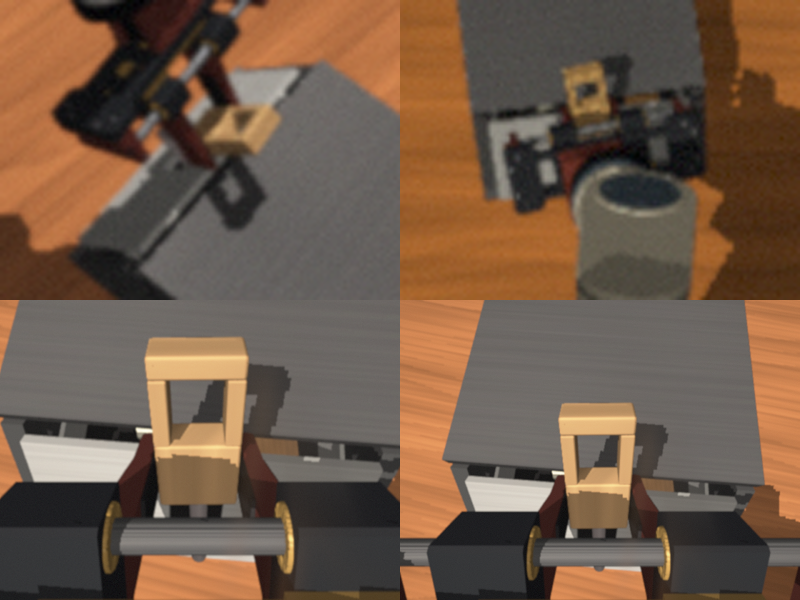

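No contact force and the handle hasn't shifted in the grip, so the toe went in cleanly. Next: ease down-slope onto the lower rim.

step_arm([
  [[-0.02,0,-0.03,0,0,0,0],[-0.02,0,-0.03,0,0,0,0],[-0.02,-0.01,-0.03,0,0,0,0],[-0.02,-0.01,-0.03,0,0,0,0],[0,0,0,0,0,0,0]],
])

```text
t: 9.4
ee_pos: [501.6, -19.2, 262.5]
orientation: [-2.928, -0.319, -0.895]
ft_force: [0.8, -0.7, -1.9]
width: 36.0
grasp_force: 30.0
```

step_arm([
  [[-0.05,0,0,0,0,0,0],[-0.05,-0.01,0,0,0,0,0],[-0.05,0,0,0,0,0,0],[-0.05,-0.01,0,0,0,0,0],[0,0,0,0,0,0,0]],
])

```text
t: 10.02
ee_pos: [492.2, -20.2, 263.2]
orientation: [-2.927, -0.32, -0.898]
ft_force: [3.2, 0.5, 3.1]
width: 36.0
grasp_force: 30.0
```

step_arm([
  [[-0.08,-0.01,0,0,0,0,0],[-0.08,-0.01,0,0,0,0,0],[-0.08,-0.01,0,0,0,0,0],[-0.08,-0.01,0,0,0,0,0],[-0.08,-0.01,0,0,0,0,0]],
])

```text
t: 10.65
ee_pos: [471.9, -22.9, 263.2]
orientation: [-2.928, -0.32, -0.898]
ft_force: [4.9, -0.5, 5.3]
width: 35.9
grasp_force: 30.0
```

```bash
python3 look.py pics/e.png; python3 -c "
from h import *
rem(*tcp(20,lean=36,psi=.22))"
```

```text
q [-0.124  0.416  2.201  1.795  0.193 -0.515] pos [471.7 -22.9 263.1] F [ 2.4 -0.8  7.6]
shift units [0.7  0.12 0.1 ] turn units [0.01 0.02 0.04]
```

View pics/e.png

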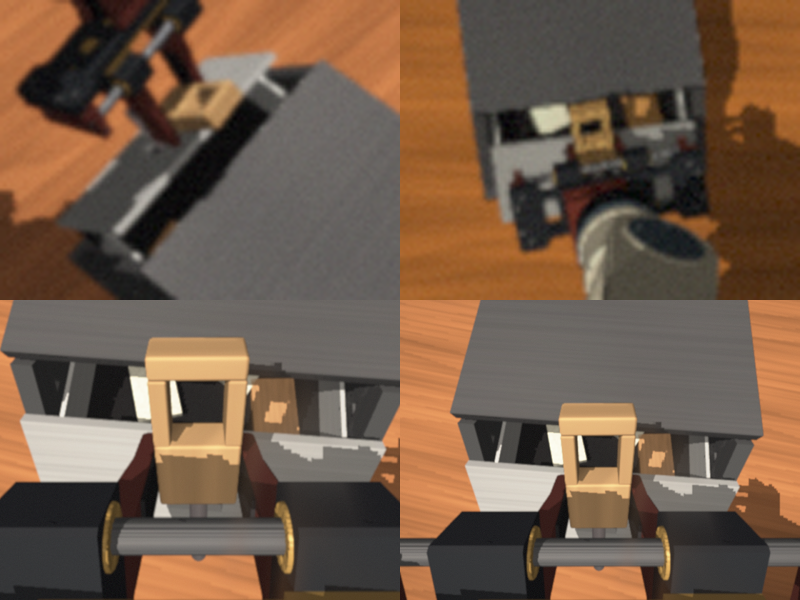

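The tray is following (gap behind its face at lower left), with forces around 6 N. Continuing to pull.

step_arm([
  [[-0.08,-0.01,0,0,0,0,0],[-0.08,-0.01,0,0,0,0,0],[-0.08,-0.01,0,0,0,0,0],[-0.08,-0.01,0,0,0,0,0],[-0.08,-0.01,0,0,0,0,0]],
])

```text
t: 11.42
ee_pos: [452.0, -25.5, 263.2]
orientation: [-2.928, -0.32, -0.898]
ft_force: [4.7, -1.7, 5.9]
width: 35.9
grasp_force: 30.0
```

step_arm([
  [[-0.08,-0.01,0,0,0,0,0],[-0.08,-0.01,0,0,0,0,0],[-0.08,-0.01,0,0,0,0,0],[-0.08,-0.01,0,0,0,0,0],[-0.08,-0.01,0,0,0,0,0]],
])

```text
t: 12.05
ee_pos: [432.1, -28.1, 263.2]
orientation: [-2.928, -0.319, -0.898]
ft_force: [4.4, -2.5, 5.8]
width: 35.8
grasp_force: 30.0
```

step_arm([
  [[-0.06,-0.01,0,0,0,0,0],[-0.06,-0.01,0,0,0,0,0],[-0.05,-0.01,0,0,0,0,0],[-0.05,0,0,0,0,0,0],[-0.04,-0.01,0,0,0,0,0]],
])

```text
t: 12.68
ee_pos: [419.1, -30.0, 263.2]
orientation: [-2.928, -0.32, -0.899]
ft_force: [4.7, -1.6, 6.3]
width: 35.7
grasp_force: 30.0
```

step_arm([
  [[-0.04,0,0,0,0,0,0],[-0.04,-0.01,0,0,0,0,0],[-0.03,0,0,0,0,0,0],[0,0,0,0,0,0,0],[0,0,0,0,0,0,0]],
])

```text
t: 13.3
ee_pos: [413.6, -30.6, 263.1]
orientation: [-2.928, -0.319, -0.898]
ft_force: [2.9, -3.4, 5.8]
width: 35.7
grasp_force: 30.0
```

step_arm([
  [[-0.03,0,0,0,0,0,0],[-0.03,-0.01,0,0,0,0,0],[-0.02,0,0,0,0,0,0],[-0.02,0,0,0,0,0,0],[0,0,0,0,0,0,0]],
])

```text
t: 13.92
ee_pos: [408.6, -31.1, 263.2]
orientation: [-2.929, -0.319, -0.898]
ft_force: [4.2, -4.3, 4.8]
width: 35.8
grasp_force: 30.0
```

step_arm([
  [[-0.02,0,0,0,0,0,0],[-0.02,0,0,0,0,0,0],[-0.02,0,0,0,0,0,0],[0,0,0,0,0,0,0],[0,0,0,0,0,0,0]],
])

```text
t: 14.55
ee_pos: [405.9, -31.2, 263.3]
orientation: [-2.928, -0.319, -0.899]
ft_force: [4.0, -4.1, 4.9]
width: 35.6
grasp_force: 30.0
```

step_arm([
  [[-0.02,-0.02,0,0,0,0,0],[-0.02,-0.01,0,0,0,0,0],[-0.02,-0.01,0,0,0,0,0],[-0.02,-0.01,0,0,0,0,0],[0,0,0,0,0,0,0]],
])

```text
t: 15.18
ee_pos: [401.8, -33.3, 263.2]
orientation: [-2.926, -0.32, -0.9]
ft_force: [5.1, -1.0, 6.0]
width: 36.0
grasp_force: 30.0
```

step_arm([
  [[-0.02,-0.01,0,0,0,0,0],[-0.02,0,0,0,0,0,0],[-0.02,0,0,0,0,0,0],[0,0,0,0,0,0,0],[0,0,0,0,0,0,0]],
])

```text
t: 15.8
ee_pos: [398.8, -33.8, 263.2]
orientation: [-2.927, -0.32, -0.899]
ft_force: [5.2, -1.6, 6.0]
width: 35.5
grasp_force: 30.0
```

step_arm([
  [[-0.02,0,0,0,0,0,0],[-0.02,-0.01,0,0,0,0,0],[-0.02,0,0,0,0,0,0],[0,0,0,0,0,0,0],[0,0,0,0,0,0,0]],
])

```text
t: 16.42
ee_pos: [395.7, -34.4, 263.1]
orientation: [-2.927, -0.32, -0.899]
ft_force: [4.7, -0.6, 5.5]
width: 35.8
grasp_force: 30.0
```

step_arm([
  [[-0.02,0,0,0,0,0,0],[-0.02,-0.01,0,0,0,0,0],[-0.02,0,0,0,0,0,0],[0,0,0,0,0,0,0],[0,0,0,0,0,0,0]],
])

```text
t: 17.05
ee_pos: [392.5, -34.9, 263.0]
orientation: [-2.928, -0.319, -0.898]
ft_force: [5.2, -2.3, 4.5]
width: 35.5
grasp_force: 30.0
```

```bash
python3 look.py pics/f.png; python3 -c "
from h import *
rem(*tcp(20,lean=36,psi=.22))"
```

```text
q [-0.191  0.35   2.358  2.066  0.255 -0.854] pos [392.5 -34.9 263. ] F [ 4.9 -2.4  4.5]
shift units [2.28 0.36 0.1 ] turn units [0.01 0.02 0.04]
```

View pics/f.png

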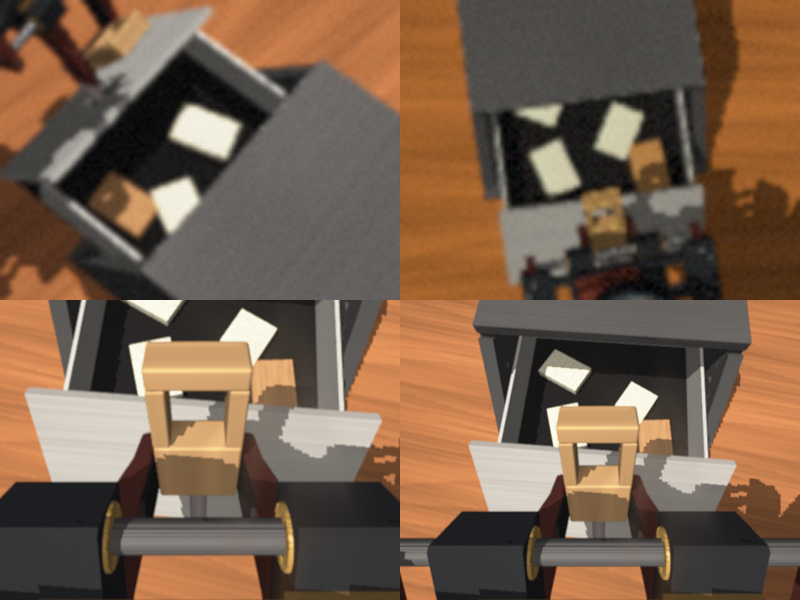

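Run:
```python
from h import *
cab=(549.03,-6.45,.13)
for nm,L,Rr in(('start',(247,166.3),(306.8,159.3)),('now',(250.6,193),(310.9,186.1))):
  m=(np.array(L)+Rr)/2
  s=least_squares(lambda v:proj('top',W(cab,(v[0],v[1],105)))-m,[60,0]);print(nm,s.x)
```

```text
start [59.87999881 -1.70413276]
now [-28.52849808  -3.54395043]
```

```bash
cat > tr.py <<'E'
import sys,os
from h import *
from workcell import get_image
import cv2
p=np.mean([cv2.cvtColor(get_image('scene')['pixels'],cv2.COLOR_RGB2GRAY).astype(np.float32) for _ in range(3)],0).astype(np.float32)
np.save(sys.argv[1],p)
if len(sys.argv)>2:
    a=np.load(sys.argv[2])
    for nm,(x,y,w,h) in dict(bricks=(298,226,28,24),right=(296,250,16,22),ref=(330,240,40,40)).items():
        A=a[y:y+h,x:x+w];B=p[y:y+h,x:x+w];print(nm,cv2.phaseCorrelate(A.astype(np.float32),B.astype(np.float32),cv2.createHanningWindow((w,h),cv2.CV_32F)))
    c=(549.03,-6.45,.13);print('expected per mm out',proj('scene',W(c,(-31,0,60)))-proj('scene',W(c,(-30,0,60))))
E
python3 tr.py s1.npy
```

```text
(no output)
```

step_arm([
  [[-0.02,0,0,0,0,0,0],[-0.02,-0.01,0,0,0,0,0],[-0.02,0,0,0,0,0,0],[-0.02,0,0,0,0,0,0],[0,0,0,0,0,0,0]],
])

```text
t: 17.98
ee_pos: [388.3, -35.4, 262.8]
orientation: [-2.928, -0.319, -0.897]
ft_force: [4.0, -2.9, 4.0]
width: 35.9
grasp_force: 30.0
```

```bash
python3 tr.py s2.npy s1.npy
```

```text
bricks ((-0.034056587441073205, -0.00907845571487087), 0.9676888803641002)
right ((0.04904620296854301, 0.11081651052437635), 0.9875762754430374)
ref ((0.062049730709350825, -0.002887286061643124), 1.0821541494131088)
expected per mm out [-0.27969873 -0.21579406]
```

Run:
```python
from h import *
from workcell import get_image
import cv2
a=cv2.cvtColor(np.load('top0.npz')['p'],cv2.COLOR_RGB2GRAY).astype(float)
b=cv2.cvtColor(get_image('top')['pixels'],cv2.COLOR_RGB2GRAY).astype(float)
def edge(im,c,r0,r1):
    v=im[r0:r1,c-1:c+2].mean(1);g=np.clip(np.diff(v),0,None);g[g<g.max()*.35]=0
    return r0+.5+(g*np.arange(len(g))).sum()/g.sum()
cab=(549.03,-6.45,.13)
for c in(250,254,258,262,266):
    o=[]
    for im,r0,r1,cc in((a,157,173,c-3),(b,184,200,c)):
        e=edge(im,cc,r0,r1);s=least_squares(lambda v:proj('top',W(cab,(v[0],v[1],105)))-(cc,e),[60,0]).x;o+=[round(e,2),*np.round(s,1)]
    print(o,'disp',o[1]-o[4])
```

```text
[np.float64(166.0), np.float64(61.0), np.float64(95.9), np.float64(189.4), np.float64(-16.2), np.float64(95.0)] disp 77.2
[np.float64(165.49), np.float64(61.2), np.float64(82.8), np.float64(191.94), np.float64(-26.0), np.float64(83.1)] disp 87.2
[np.float64(164.93), np.float64(61.4), np.float64(69.7), np.float64(191.48), np.float64(-26.0), np.float64(70.1)] disp 87.4
[np.float64(164.59), np.float64(61.0), np.float64(56.7), np.float64(190.94), np.float64(-25.8), np.float64(57.1)] disp 86.8
[np.float64(164.14), np.float64(60.9), np.float64(43.6), np.float64(190.89), np.float64(-27.2), np.float64(44.2)] disp 88.1
```

Run:
```python
from h import *
from workcell import readout
o=readout.get_obs();R=Ro.from_rotvec(o['orientation']);P=o['ee_pos'];q=o['qpos']
tz=R.as_matrix()[:,2];grip=P+167*tz
for ln in(36,28,24):
    hx,hz=hookpose(ln,.22);piv=grip-72*hz+26*hx;toe=grip-72*hz+48*hx;print(ln,'pivot',piv.round(1),'toe',toe.round(1))
hx,hz=hookpose(28,.22);piv=grip-72*hz+26*hx
ay=np.array([-np.sin(.22),np.cos(.22),0])
for a in(4,8,12):
    Q=Ro.from_rotvec(ay*np.radians(a));P2=piv+Q.apply(P-piv);qq,c=ik(Q*R,P2,q);print(a,((P2-P)/50).round(3),(ay*a/4).round(2),qq.round(2),'%.0e'%c)
c=(549.03,-6.45,.13)
for z in(45,55):
  for qq in(92,100): print('hole/rim at q',qq,z,W(c,(z*np.tan(np.radians(35))-qq,0,z)))
```

```text
36 pivot [458.8 -20.   50.8] toe [476.2 -16.1  37.9]
28 pivot [469.  -17.7  48.6] toe [488.  -13.4  38.3]
24 pivot [474.2 -16.5  48. ] toe [493.8 -12.1  39.1]
4 [0.296 0.066 0.105] [-0.22  0.98  0.  ] [-0.17  0.34  2.32  1.61  0.19 -0.38] 9e-29
8 [0.597 0.134 0.188] [-0.44  1.95  0.  ] [-0.14  0.34  2.27  0.99  0.19  0.27] 4e-26
12 [0.904 0.202 0.25 ] [-0.65  2.93  0.  ] [-0.12  0.34  2.22  0.54  0.24  0.73] 2e-29
hole/rim at q 92 45 [489.04976584 -14.29165495  45.        ]
hole/rim at q 100 45 [481.11727069 -15.32872809  45.        ]
hole/rim at q 92 55 [495.99275697 -13.38394691  55.        ]
hole/rim at q 100 55 [488.06026182 -14.42102005  55.        ]
```

Run:
```python
from h import *
from workcell import readout
d=np.load('w1.npz');C['w']=(d['K'],d['E'])
o=readout.get_obs();R=Ro.from_rotvec(o['orientation']).as_matrix();P=o['ee_pos']+np.array([4.2,.5,.2])
grip=P+167*R[:,2]
for ph in(0,4,8,12,16):
    hx,hz=hookpose(36-ph,.22)
    print(ph,[ (proj('w',grip+hx*x+hz*(z-72))*400/560+[400,300]).round(1)[1] for x,z in((-8,55),(-8,125),(8,135))])
print('obs before 527,433.5,403.6; obs now 521,442.5,405.7')
```

```text
0 [np.float64(530.5), np.float64(437.3), np.float64(402.4)]
4 [np.float64(529.4), np.float64(443.1), np.float64(405.8)]
8 [np.float64(528.2), np.float64(449.5), np.float64(410.0)]
12 [np.float64(526.9), np.float64(456.4), np.float64(415.1)]
16 [np.float64(525.5), np.float64(464.0), np.float64(421.1)]
obs before 527,433.5,403.6; obs now 521,442.5,405.7
```

step_arm([
  [[0.14,0.03,0.02,-0.09,0.39,0,0],[0.14,0.03,0.02,-0.09,0.39,0,0],[0.14,0.03,0.03,-0.09,0.39,0,0],[0.14,0.03,0.03,-0.09,0.39,0,0],[0.13,0.03,0.02,-0.08,0.39,0,0]],
])

```text
t: 18.8
ee_pos: [423.5, -27.7, 269.4]
orientation: [-2.999, -0.328, -0.695]
ft_force: [1.5, 4.2, 19.0]
width: 36.2
grasp_force: 30.0
```

```bash
python3 tr.py s3.npy s1.npy
```

```text
bricks ((0.004568339067763105, 0.037898222108527335), 0.955756053659651)
right ((0.029800751279199567, -0.07277009913537924), 1.0150739289820194)
ref ((0.03590233322037406, 0.0505581340587149), 1.0562292778491973)
expected per mm out [-0.27969873 -0.21579406]
```

step_arm([
  [[-0.02,0,0.02,0,0,0,0],[-0.03,0,0.02,0,0,0,0],[-0.03,-0.01,0,0,0,0,0],[-0.02,0,0,0,0,0,0],[0,0,0,0,0,0,0]],
])

```text
t: 19.58
ee_pos: [417.9, -28.3, 270.7]
orientation: [-2.999, -0.327, -0.695]
ft_force: [4.8, -0.3, 2.9]
width: 35.9
grasp_force: 30.0
```

```bash
python3 tr.py s4.npy s1.npy
```

```text
bricks ((-0.1309094056048039, 0.013712307078536767), 0.9234940036303467)
right ((0.06818048548984113, -0.10007729200997062), 1.0112730547164877)
ref ((-0.15150395482849532, -0.08266699421310264), 1.1445478039979935)
expected per mm out [-0.27969873 -0.21579406]
```

step_arm([
  [[-0.03,0,0,0,0,0,0],[-0.03,-0.01,0,0,0,0,0],[-0.03,0,-0.01,0,0,0,0],[-0.03,-0.01,0,0,0,0,0],[0,0,0,0,0,0,0]],
])

```text
t: 20.35
ee_pos: [412.1, -29.4, 270.4]
orientation: [-2.999, -0.327, -0.696]
ft_force: [4.9, -0.7, 5.9]
width: 35.6
grasp_force: 30.0
```

```bash
python3 tr.py s5.npy s1.npy
```

```text
bricks ((0.02497004206482778, 0.09559643492097614), 0.9378585285610623)
right ((0.06802619569137303, -0.05960763761973631), 1.0084242820739746)
ref ((0.25687362332500996, -0.2016781605019169), 1.040539811849594)
expected per mm out [-0.27969873 -0.21579406]
```

step_arm([
  [[-0.04,0,-0.01,0,0,0,0],[-0.04,-0.01,-0.01,0,0,0,0],[-0.04,0,-0.01,0,0,0,0],[-0.04,-0.01,-0.01,0,0,0,0],[0,0,0,0,0,0,0]],
])

```text
t: 21.12
ee_pos: [404.6, -30.7, 269.0]
orientation: [-2.999, -0.327, -0.698]
ft_force: [3.7, -1.8, 12.4]
width: 35.6
grasp_force: 30.0
```

```bash
python3 tr.py s6.npy s1.npy; python3 look.py pics/g.png
```

```text
bricks ((0.04687033202668189, -0.03717408374737374), 0.9347351411978404)
right ((0.05425019566458911, 0.058167406158853296), 1.0007877321913838)
ref ((0.13066454678821415, -0.11712430380801209), 1.0183803133666516)
expected per mm out [-0.27969873 -0.21579406]
```

View pics/g.png

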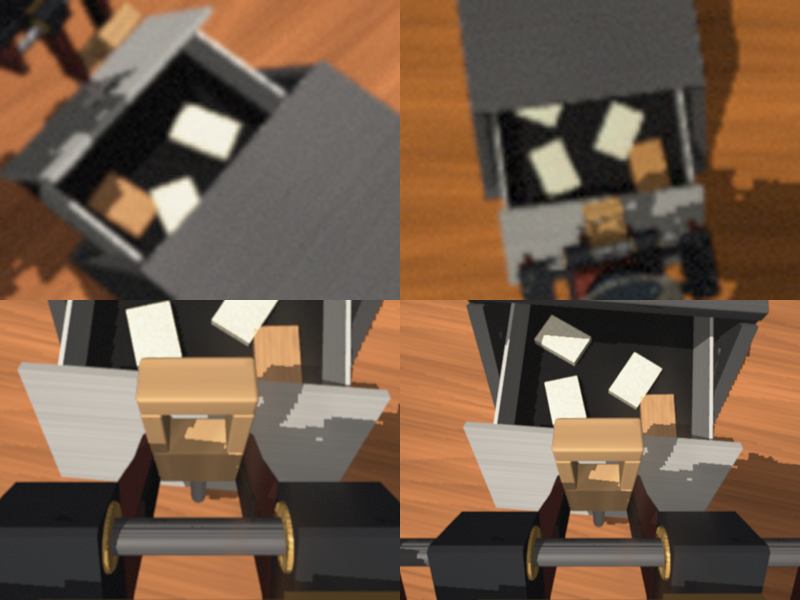

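The tray hasn't moved through 18 mm of extra pulling at up to 13 N (it slid at about 6 N), so it's at its stop. The hook has turned in the grip, with the handle top bar now at (597,440). I'll fit how far it turned.

```bash
cat >> h.py <<'E'
PTS=[(-8,55),(-8,125),(8,135)];BIAS=np.array([-3.5,-3.8,1.2])
def hih(R,P,ph,s,n=0): # hook frame with hand: hook rotated back by ph deg about y in hand, slid s mm up along its own z
    Rr=R*Ro.from_euler('Y',0)
    tz=R.as_matrix()[:,2];ty=-R.as_matrix()[:,1] # ty= hook y
    hx=Ro.from_rotvec(ty*np.radians(-20-ph)).apply(tz);hz=np.cross(hx,ty);return P+(167+n)*tz+hz*(s-72),hx,hz
E
python3 - <<'E'
from h import *
from workcell import readout
d=np.load('w1.npz');C['w']=(d['K'],d['E'])
o=readout.get_obs();R=Ro.from_rotvec(o['orientation']);P=o['ee_pos']
rows=lambda ph,s,n:np.array([(proj('w',(lambda h:h[0]+h[1]*x+h[2]*z)(hih(R,P,ph,s,n)))*400/560+[400,300])[1] for x,z in PTS])+BIAS
print(rows(0,0,0))
s=least_squares(lambda v:np.r_[rows(*v)-[512,462,417.8],v[2]/2],[10,0,0]);print(s.x,s.fun)
h=hih(R,P,*s.x);print('heel',h[0],'toe',h[0]+48*h[1],'lean',np.degrees(np.arccos(h[2][2])))
# out direction
print('retreat dir units/10mm',(-h[1]*10/50).round(3),'up 10mm',(h[2]*10/50).round(3))
E
```

```text
[526.85076618 433.48570684 403.49366812]
[24.05678712 13.36323262  1.05970672] [ 0.22014669  0.17517975 -0.18918305  0.52985336]
heel [457.85772491 -19.79113031  62.99917072] toe [501.99328637 -10.15829381  46.77386099] lean 19.758313554763298
retreat dir units/10mm [-0.184 -0.04   0.068] up 10mm [0.066 0.015 0.188]
```

step_arm([
  [[0.02,0,0.05,0,0,0,0],[0.02,0,0.05,0,0,0,0],[-0.09,-0.02,0.03,0,0,0,0],[-0.09,-0.02,0.03,0,0,0,0],[-0.09,-0.02,0.03,0,0,0,0]],
])

```text
t: 22.05
ee_pos: [391.3, -33.2, 277.3]
orientation: [-2.998, -0.328, -0.691]
ft_force: [-0.1, -0.8, -1.0]
width: 36.1
grasp_force: 30.0
```

step_arm([
  [[-0.15,-0.03,0.05,0,0,0,0],[-0.15,-0.03,0.05,0,0,0,0],[-0.15,-0.03,0.05,0,0,0,0],[-0.15,-0.03,0.05,0,0,0,0],[0,0,0.2,0,0,0,0]],
])

```text
t: 22.68
ee_pos: [361.2, -39.2, 297.5]
orientation: [-2.998, -0.327, -0.69]
ft_force: [-0.2, -0.2, -2.0]
width: 35.9
grasp_force: 30.0
```

```bash
python3 tr.py s7.npy s1.npy;python3 - <<'E'
from h import *
from workcell import get_image,readout
d=get_image('wrist');np.savez('w2.npz',K=d['intrinsics'],E=d['extrinsics'],p=d['pixels'])
o=readout.get_obs();print(o['t'],o['ee_pos'],o['orientation'],o['ft_force'],o['qpos'])
import cv2
h=cv2.cvtColor(d['pixels'],cv2.COLOR_RGB2HSV)
for r in range(130,320,6): print(r,[tuple(int(v) for v in h[r,c]) for c in(215,245,277,309)])
E
```

```text
bricks ((0.030832323390942662, 0.07155196177853185), 0.9323082364267773)
right ((0.08333560449613131, 0.06594832806467998), 1.0112866815179586)
ref ((0.05271116334555259, 0.1186439905374499), 1.11251426756382)
expected per mm out [-0.27969873 -0.21579406]
22.875 [362.12458482 -39.25200352 297.78064681] [-2.9973871  -0.32798169 -0.69404742] [-0.88618958 -0.16422217 -0.78070771] [-0.20324363  0.20874492  2.36680473  0.89537832  0.23040037  0.30563064]
130 [(19, 23, 178), (21, 23, 176), (18, 19, 161), (17, 22, 159)]
136 [(18, 22, 177), (20, 22, 176), (18, 22, 176), (16, 22, 176)]
142 [(17, 21, 174), (18, 21, 179), (17, 20, 178), (19, 23, 176)]
148 [(18, 21, 180), (18, 21, 180), (17, 21, 174), (16, 22, 176)]
154 [(18, 21, 179), (20, 21, 180), (18, 21, 178), (16, 21, 178)]
160 [(19, 20, 176), (17, 20, 179), (18, 22, 177), (19, 23, 181)]
166 [(19, 20, 178), (15, 122, 184), (16, 119, 184), (16, 121, 184)]
172 [(17, 32, 169), (15, 122, 195), (16, 121, 194), (15, 118, 194)]
178 [(16, 50, 172), (16, 122, 186), (16, 120, 185), (16, 119, 186)]
184 [(15, 77, 170), (15, 123, 187), (16, 120, 185), 
[... 773 characters left out ...]
 156, 124), (16, 121, 80), (16, 120, 108), (15, 121, 139)]
262 [(5, 152, 42), (15, 122, 86), (15, 122, 111), (15, 123, 133)]
268 [(3, 128, 42), (15, 118, 97), (16, 123, 91), (16, 121, 95)]
274 [(1, 137, 41), (16, 118, 97), (16, 119, 90), (16, 122, 94)]
280 [(3, 134, 42), (16, 122, 96), (16, 120, 91), (16, 116, 92)]
286 [(6, 149, 41), (15, 120, 96), (16, 122, 92), (17, 122, 92)]
292 [(4, 136, 45), (15, 121, 95), (16, 120, 89), (16, 121, 93)]
298 [(1, 149, 41), (12, 154, 182), (8, 27, 76), (12, 158, 87)]
304 [(5, 143, 41), (12, 157, 184), (7, 30, 76), (12, 154, 175)]
310 [(0, 149, 41), (12, 158, 169), (10, 31, 75), (12, 156, 172)]
316 [(4, 137, 39), (12, 156, 178), (4, 24, 75), (12, 155, 171)]
```

```bash
cat > fitmask.py <<'E'
from h import *
import cv2,sys
from scipy.optimize import minimize
from workcell import readout
d=np.load(sys.argv[1]);C['w']=(d['K'],d['E'])
o=readout.get_obs();R=Ro.from_rotvec(o['orientation']);P=o['ee_pos']
h=cv2.cvtColor(d['p'],cv2.COLOR_RGB2HSV).astype(int)
m=((h[...,0]>=13)&(h[...,0]<=19)&(h[...,1]>=98)&(h[...,1]<=138)).astype(np.uint8)
n,l,st,_=cv2.connectedComponentsWithStats(cv2.medianBlur(m,3));k=l[190,277];m=(l==k).astype(np.uint8)
print('bbox',st[k])
B=[((-8,8),(-18,18),(55,93)),((-8,8),(11,18),(93,125)),((-8,8),(-18,-11),(93,125)),((-8,8),(-18,18),(125,135))]
def render(v):
    H,hx,hz=hih(R,P,v[0],v[1],v[2]);hy=np.cross(hz,hx);c,s=np.cos(v[4]),np.sin(v[4])
    im=np.zeros(m.shape,np.uint8)
    for X,Y,Z in B:
        p=np.array([proj('w',H+hx*x+hy*(y+v[3]+v[4]*(z-72))+hz*z) for x in X for y in Y for z in Z])
        cv2.fillConvexPoly(im,cv2.convexHull((p*16).astype(np.int32)),1,shift=4)
    return im
g=lambda a:cv2.GaussianBlur(a.astype(np.float32),(0,0),1.5)
gm=g(m);f=lambda v:((g(render(v))-gm)**2).sum()
best=min((minimize(f,[a,s,0,0,0],method='Nelder-Mead',options=dict(initial_simplex=np.array([a,s,0,0,0])+np.vstack([np.zeros(5),np.diag([6,4,4,2,.05])]),maxiter=600)) for a in(5,18,26) for s in(2,10)),key=lambda r:r.fun)
print(best.x.round(3),best.fun,m.sum())
H,hx,hz=hih(R,P,*best.x[:3]);print('heel',H,'lean',np.degrees(np.arccos(hz[2])))
E
python3 fitmask.py w2.npz
```

```text
bbox [  214   165   128   131 14045]
[2.2747e+01 8.2530e+00 9.9710e+00 4.6000e-02 3.0000e-03] 152.46636962890625 14045
heel [415.62480013 -27.77121732  79.37012699] lean 21.18870448315734
```

```bash
python3 - <<'E'
import re
s=open('fitmask.py').read()
s=s.replace("o=readout.get_obs();R=Ro.from_rotvec(o['orientation']);P=o['ee_pos']","R=Ro.from_rotvec(d['o']);P=d['P']")
s=s.replace("l[190,277]","l[int(sys.argv[2]),int(sys.argv[3])]")
open('fitmask.py','w').write(s)
from h import *
import cv2
d=np.load('w2.npz');P=np.array([362.12,-39.25,297.78]);o=np.array([-2.9973871,-.32798169,-.69404742])
np.savez('w2.npz',K=d['K'],E=d['E'],p=d['p'],P=P,o=o)
T=np.eye(4);T[:3,:3]=Ro.from_rotvec(o).as_matrix();T[:3,3]=P;X=d['E']@T   # tool->cam
S=np.diag([400/560,300/420,1]);
P2=np.array([378.73,-312.47,206.08]);o2=np.array([-2.51,-.164,-1.754])
T2=np.eye(4);T2[:3,:3]=Ro.from_rotvec(o2).as_matrix();T2[:3,3]=P2
p=cv2.imread('pics/b.png')[:,400:,::-1].copy()
np.savez('wb.npz',K=S@d['K'],E=X@np.linalg.inv(T2),p=p,P=P2,o=o2)
p=cv2.imread('pics/d.png')[300:,400:,::-1].copy()
P3=np.array([505.8,-18.2,268.5]);o3=np.array([-2.928,-.32,-.896]);T2[:3,:3]=Ro.from_rotvec(o3).as_matrix();T2[:3,3]=P3
np.savez('wd.npz',K=S@d['K'],E=X@np.linalg.inv(T2),p=p,P=P3,o=o3)
E
python3 fitmask.py wb.npz 115 197; python3 fitmask.py wd.npz 112 197; python3 fitmask.py w2.npz 190 277
```

```text
bbox [ 158  102   79  126 6789]
[-2.251 -1.192  3.047  0.054  0.009] 531.5465087890625 6789
heel [ 534.06070683 -292.01166805   74.49279031] lean 2.358073320269712
bbox [ 159  103   78  126 7232]
[-1.285e+00 -1.004e+00  4.298e+00  4.450e-01 -1.000e-03] 108.46858215332031 7232
heel [556.26440248  -7.18347473  68.42592793] lean 37.25989730513113
bbox [  214   165   128   131 14045]
[ 2.2234e+01  8.1360e+00  9.5220e+00 -4.1300e-01  1.3000e-02] 181.602783203125 14045
heel [414.86658911 -27.93504738  79.87344183] lean 21.701809197098466
```

```bash
cat > hang.py <<'E'
from h import *
B=hih(toolR(.13,np.radians(20)),np.array([378.7,-312.5,190.2]),-1.5,-1.1,3.5)
T=toolR(.13,np.radians(44));ax=np.array([np.cos(.13),np.sin(.13),0])
PH=B[0]-hih(T,np.zeros(3),22.4,8.2,9.7)[0]
def hp(x,z): return T,PH+ax*x+[0,0,z]
E
python3 - <<'E'
from hang import *
from workcell import readout
q=readout.get_obs()['qpos'];print(B,PH)
o=readout.get_obs();Rc=Ro.from_rotvec(o['orientation']);P0=o['ee_pos']
from scipy.spatial.transform import Slerp
sl=Slerp([0,1],Ro.concatenate([Rc,T]))
tgt=hp(-65,16)[1]
for u in(0.25,.5,.75,1):
    q,c=ik(sl(u),P0+(tgt-P0)*u,q);print(q.round(2),'%.0e'%c)
for x,z in((-30,16),(-8,16),(-8,0)): q,c=ik(*hp(x,z),q);print(q.round(2),'%.0e'%c)
rem(*hp(-65,16))
E
```

```text
(array([ 535.66827046, -291.97838931,   58.81061511]), array([ 0.99122211,  0.12958972, -0.02617695]), array([0.02595606, 0.00339343, 0.99965732])) [ 411.39984192 -308.22491037  245.33187451]
[-0.43  0.26  2.36  1.37  0.31 -0.34] 2e-24
[-0.63  0.32  2.33  1.52  0.44 -0.65] 1e-18
[-0.8   0.39  2.26  1.55  0.56 -0.79] 6e-19
[-0.94  0.47  2.18  1.54  0.68 -0.86] 5e-19
[-0.87  0.49  2.14  1.57  0.65 -0.82] 3e-26
[-0.83  0.5   2.11  1.58  0.63 -0.79] 6e-30
[-0.83  0.53  2.11  1.63  0.63 -0.85] 4e-19
q [-0.203  0.209  2.367  0.895  0.23   0.306] pos [362.1 -39.3 297.8] F [-0.9 -0.2 -0.8]
shift units [-0.3  -5.55 -0.73] turn units [ 0.88 -4.91 -1.24]
```

step_arm([
  [[-0.06,-0.3,0,0.09,-0.49,-0.12,0],[-0.06,-0.5,0,0.09,-0.49,-0.12,0],[-0.06,-0.6,0,0.09,-0.49,-0.12,0],[-0.06,-0.6,0,0.09,-0.49,-0.12,0],[-0.06,-0.6,0,0.09,-0.49,-0.12,0]],
])

```text
t: 23.5
ee_pos: [347.0, -170.2, 297.3]
orientation: [-2.93, -0.258, -0.954]
ft_force: [-0.0, 0.3, -0.8]
width: 35.6
grasp_force: 30.0
```

step_arm([
  [[0,-0.6,0,0.09,-0.49,-0.12,0],[0,-0.6,0,0.09,-0.49,-0.12,0],[0,-0.6,0,0.09,-0.49,-0.13,0],[0,-0.6,-0.3,0.08,-0.49,-0.13,0],[0,-0.5,-0.4,0.08,-0.5,-0.13,0]],
])

```text
t: 24.12
ee_pos: [347.2, -315.7, 262.1]
orientation: [-2.842, -0.185, -1.208]
ft_force: [0.8, 0.5, -1.7]
width: 35.8
grasp_force: 30.0
```

Run:
```python
from hang import *
rem(*hp(-65,16))
```

```text
q [-0.936  0.469  2.18   1.541  0.681 -0.859] pos [ 347.2 -315.7  262.1] F [ 0.8  0.5 -1.7]
shift units [-0.01 -0.02 -0.02] turn units [0.04 0.02 0.01]
```

```bash
cat > snap.py <<'E'
import sys
from h import *
from workcell import get_image,readout
d=get_image('wrist');o=readout.get_obs()
np.savez(sys.argv[1],K=d['intrinsics'],E=d['extrinsics'],p=d['pixels'],P=o['ee_pos'],o=o['orientation'])
E
python3 snap.py w3.npz; python3 fitmask.py w3.npz 190 277
python3 - <<'E'
# peg tip / post bright grey profile seen through or beside the eye
from h import *
d=np.load('w3.npz');C['w']=(d['K'],d['E'])
st=(559.48,-288.4,.13)
for l in((-58,0,195),(-25,0,185),(60,0,197)): print(l,proj('w',W(st,l)).round(1))
import cv2
h=cv2.cvtColor(d['p'],cv2.COLOR_RGB2HSV)
for r in list(range(60,170,8))+[224,230,236]: print(r,''.join('W' if 13<=a<=19 and 98<=b<=138 else 'g' if b<60 and c>100 else 'd' if b<90 else '.' for a,b,c in h[r,200:360:2].astype(int)))
E
```

```text
bbox [  213   163   129   133 14239]
[2.2831e+01 1.0991e+01 9.7710e+00 2.3860e+00 5.0000e-03] 163.48452758789062 14239
heel [ 472.18456126 -302.22814392   76.28397008] lean 1.1583197064137205
(-58, 0, 195) [278.3 146.5]
(-25, 0, 185) [278.  101.3]
(60, 0, 197) [277.7 -34.8]
60 ...................................dggggggggd...............................dggg
68 ...................................dggggggggd...................................
76 ...................................dggggggggd...................................
84 ...................................dggggggggd...................................
92 ...................................dggggggggd...................................
100 ...................................dggggggggd...................................
108 ....................................ggggggggd...................................
116 ....................................ggggggggd...................................
124 ....................................ggggggggd...................................
132 ....................................gggggggggd..................................
140 ....................................dggggggggd..................................
148 ....................................dggggggggdd.................................
156 ...............dddddddddddddddddddddddddddddddddddddddddddddddddd...............
164 ............WWW...d.......W.W.W.W.WWWWWWWWWWWWWWWWWWWWWWWWWWWWWWWWW.............
224 .........WWWWWWWWWWWWWWWWddddddddddddddddddddddddddddWWWWWWWWWWWWWWWW...........
230 ..........WWWWWWWWWWWWWWWWWWWWWWWWWWWWWWWWWWWWWWWWWWWWWWWWWWWWWWWWWWW...........
236 ...........WWWWWWWWWWWWWWWWWWWWWWWWWWWWWWWWWWWWWWWWWWWWWWWWWWWWWWWWd............
```

step_arm([
  [[0.1,-0.02,0,0.04,0.02,0,0],[0.12,0.02,0,0,0,0,0],[0.12,0.02,0,0,0,0,0],[0.12,0.01,0,0,0,0,0],[0.1,0.02,0,0,0,0,0]],
])

```text
t: 24.8
ee_pos: [375.8, -311.3, 263.0]
orientation: [-2.839, -0.186, -1.203]
ft_force: [-0.0, -0.1, -1.6]
width: 35.9
grasp_force: 30.0
```

step_arm([
  [[0.12,0.02,0,0,0,0,0],[0.12,0.01,0,0,0,0,0],[0.12,0.02,0,0,0,0,0],[0.12,0.01,0,0,0,0,0],[0.09,0.01,0,0,0,0,0]],
])

```text
t: 25.42
ee_pos: [404.1, -308.2, 262.6]
orientation: [-2.839, -0.184, -1.202]
ft_force: [-0.5, -0.9, -1.4]
width: 35.6
grasp_force: 30.0
```

```bash
python3 - <<'E'
from hang import *
rem(*hp(-8,16))
E
python3 snap.py w4.npz; python3 fitmask.py w4.npz 190 277
python3 - <<'E'
import numpy as np,cv2
h=cv2.cvtColor(np.load('w4.npz')['p'],cv2.COLOR_RGB2HSV)
for r in range(140,310,7): print(r,''.join('W' if 13<=a<=19 and 98<=b<=138 else 'g' if b<60 and c>100 else 'd' if b<90 else '.' for a,b,c in h[r,200:360:2].astype(int)))
E
```

```text
q [-0.823  0.495  2.112  1.573  0.627 -0.778] pos [ 404.1 -308.2  262.6] F [-0.5 -0.9 -1.4]
shift units [-0.01 -0.02 -0.03] turn units [-0.03 -0.03 -0.01]
bbox [  213   164   129   132 12661]
[ 2.2163e+01  7.4770e+00  7.6800e+00 -1.2700e-01  8.0000e-03] 1654.978515625 12661
heel [ 526.66048734 -291.58505369   76.68641213] lean 1.9127294921363
140 ..................................dgggggggggd...................................
147 ..................................dggggggggg....................................
154 ..................................dggggggggg....................................
161 ..................................dggggggggg....................................
168 .........WWWWWWWWWWWWWWWWWWWWWWWWWWWWWWWWWWWWWWWWWWWWWWWWWWWWWWWWWWWW...........
175 ........WWWWWWWWWWWWWWWWWWWWWWWWWWWWWWWWWWWWWWWWWWWWWWWWWWWWWWWWWWWWWW..........
182 ........WWWWWWWWWWWWWWWWWWWWWWWWWWWWWWWWWWWWWWWWWWWWWWWWWWWWWWWWWWWWWW..........
189 ........WWWWWWWWWWWWWWWWWWWWWWWWWWWWWWWWWWWWWWWWWWWWWWWWWWWWWWWWWWWWWWW.........
196 .......WWWWWWWWWWWWWWWWWWWWWWWWWWWWWWWWWWWWWWWWWWWWWWWWWWWWWWWWWWWWWWWW
[... 669 characters left out ...]
WWWWW...............
259 ..............WWWWWWWWWWWWWWWWWWWWWggggggggggdWWWWWWWWWWWWWWWWWW................
266 ...............WWWWWWWWWWWWWWWWWWWdggggggggggdWWWWWWWWWWWWWWWWW.................
273 ...............dWWWWWWWWWWWWWWWWWWdgggddddddddWWWWWWWWWWWWWWWWd.................
280 ..............dddWWWWWWWWWWWWWWWWWdgggggggggddWWWWWWWWWWWWWWWddd................
287 .............dddddWWWWWWWWWWWWWWWWggggggggggggdWWWWWWWWWWWWWd.ddd...............
294 ............dddddddd.WWWWWWWWWWWWWggggggggggggdWWWWWWWWWWWWddddddd..............
301 ...........dddddddddddddddddddgddddddggggggdddddddddddddddddddddddd.............
308 ..........ddddddddddddddddddddgddddddddddddddddddddddddddddddddddddd............
```

The peg now shows through the eye and in front of the handle, so the hook is threaded. Lowering it.

step_arm([
  [[0,0,-0.06,0,0,0,0],[0,0,-0.06,0,0,0,0],[0,0,-0.06,0,0,0,0],[0,0,-0.05,0,0,0,0],[0,0,0,0,0,0,0]],
])

```text
t: 26.1
ee_pos: [403.6, -308.2, 250.9]
orientation: [-2.839, -0.184, -1.201]
ft_force: [0.8, 0.9, -1.5]
width: 36.0
grasp_force: 30.0
```

step_arm([
  [[0,0,-0.02,0,0,0,0],[0,0,-0.02,0,0,0,0],[0,0,-0.02,0,0,0,0],[0,0,0,0,0,0,0],[0,0,0,0,0,0,0]],
])

```text
t: 26.72
ee_pos: [403.7, -308.2, 248.1]
orientation: [-2.839, -0.184, -1.202]
ft_force: [-0.7, 0.0, -1.2]
width: 35.8
grasp_force: 30.0
```

step_arm([
  [[0,0,-0.02,0,0,0,0],[0,0,-0.02,0,0,0,0],[0,0,0,0,0,0,0],[0,0,0,0,0,0,0],[0,0,0,0,0,0,0]],
])

```text
t: 27.35
ee_pos: [403.7, -308.2, 246.1]
orientation: [-2.839, -0.184, -1.202]
ft_force: [-0.6, 0.2, -2.1]
width: 35.8
grasp_force: 30.0
```

step_arm([
  [[0,0,-0.02,0,0,0,0],[0,0,-0.02,0,0,0,0],[0,0,0,0,0,0,0],[0,0,0,0,0,0,0],[0,0,0,0,0,0,0]],
])

```text
t: 27.98
ee_pos: [403.7, -308.2, 244.1]
orientation: [-2.839, -0.184, -1.202]
ft_force: [-0.8, -0.6, -1.8]
width: 35.5
grasp_force: 30.0
```

step_arm([
  [[0,0,-0.02,0,0,0,0],[0,0,-0.02,0,0,0,0],[0,0,0,0,0,0,0],[0,0,0,0,0,0,0],[0,0,0,0,0,0,0]],
])

```text
t: 28.6
ee_pos: [403.8, -308.2, 242.4]
orientation: [-2.838, -0.184, -1.203]
ft_force: [-2.1, 0.7, 4.3]
width: 36.0
grasp_force: 30.0
```

step_arm([
  [[0,0,-0.02,0,0,0,0],[0,0,-0.02,0,0,0,0],[0,0,0,0,0,0,0],[0,0,0,0,0,0,0],[0,0,0,0,0,0,0]],
])

```text
t: 29.22
ee_pos: [404.3, -308.4, 241.6]
orientation: [-2.836, -0.186, -1.209]
ft_force: [-4.6, 2.1, 14.8]
width: 35.4
grasp_force: 30.0
```

step_arm([
  [[0,0,0.03,0,0,0,0],[0,0,0,0,0,0,0],[0,0,0,0,0,0,0.5],[0,0,0,0,0,0,0.6],[0,0,0,0,0,0,0.8]],
])

```text
t: 29.85
ee_pos: [403.6, -308.1, 241.3]
orientation: [-2.839, -0.184, -1.201]
ft_force: [-0.3, 0.4, -0.1]
width: 59.1
grasp_force: 0.0
```

step_arm([
  [[0,0,0,0,0,0,0.8],[0,0,0,0,0,0,0.8],[0,0,0,0,0,0,0.8],[0,0,0,0,0,0,0.8],[0,0,0,0,0,0,0.8]],
])

```text
t: 30.48
ee_pos: [403.7, -308.2, 241.6]
orientation: [-2.839, -0.184, -1.202]
ft_force: [0.2, -0.6, 0.1]
width: 70.1
grasp_force: 0.0
```

```bash
python3 snap.py w5.npz; python3 fitmask.py w5.npz 190 277
python3 - <<'E'
import numpy as np,cv2
h=cv2.cvtColor(np.load('w5.npz')['p'],cv2.COLOR_RGB2HSV)
for r in range(120,330,9): print(r,''.join('W' if 13<=a<=19 and 98<=b<=138 else 'g' if b<60 and c>100 else 'd' if b<90 else '.' for a,b,c in h[r,180:380:2].astype(int)))
E
```

```text
bbox [  212   162   130   132 12810]
[ 2.2894e+01  9.5200e+00  9.9120e+00 -7.3100e-01  1.5000e-02] 1511.359375 12810
heel [ 528.33424147 -291.2984615    56.09328239] lean 1.203291891792147
120 ...........................................dggggggggggd.............................................
129 ...........................................dggggggggggd.............................................
138 ............................................ggggggggggd.............................................
147 ............................................ggggggggggg.............................................
156 ............................................ggggggggggg.............................................
165 ...................WWWWWWWWWWWWWWWWWWWWWWWWWWWWWWWWWWWWWWWWWWWWWWWWWWWWWWWWWWWW.....................
174 ..................WWWWWWWWWWWWWWWWWWWWWWWWWWWWWWWWWWWWWWWWWWWWWWWWWWWWWWWWWWWWWW....................
183 .................WWWWWWWWWWWWWWWWWWWWWWWWWWWWWWWWWWWWWWWWWWWWWWWWWWWWWWWWWWWWWWWW...................
192 .................WWWWWWWWWWWWWWWWWWWWWWWWWWWWWWWWWWWWWWWWWWWWWWWWWW
[... 908 characters left out ...]
WWWWWWWWWWWWWWggggggggggggdWWWWWWWWWWWWWWW.ddddddddd.....d.d..........
282 .ddd.ddddddd.....ddddddddddddWWWWWWWWWWWWWWWWWWWWWWWWWWWWWWWWWWWWWWWWWWdddddddddddd....ddddWd.d.....
291 ddddddddd.......ddddddddddddddgWWWWWWWWWWWWWWWWWWWWWWWWWWWWWWWWWWWWWWWddddddddddddd.....ddddddd.....
300 ddddddddd.......dddddddddddddddddddddddddddddddddddddddddddddddddddddddddddddddddddd......ddddddddd.
309 dddd.dd.........dddddddddddddddddddddddddddddddddddddddddddddddddddddddddddddddddddd.......ddddddd.d
318 ddddd..........dddddddddddddddddddddddddddddddddddddddddddddddddddddddddddddddddddddd.........dW.dd.
327 d..d...........dddddddddddddddddddddddddddddddddddddddddddddddddddddddddddddddddddddd..........d.Wd.
```

The hook hangs upright on the peg (fitted lean about 1°). Backing out along the tool axis.

step_arm([
  [[-0.15,-0.02,0.15,0,0,0,0.8],[-0.2,-0.03,0.2,0,0,0,0.8],[-0.3,-0.04,0.3,0,0,0,0.8],[-0.3,-0.04,0.3,0,0,0,0.8],[-0.3,-0.04,0.3,0,0,0,0.8]],
])

```text
t: 31.15
ee_pos: [340.3, -316.6, 305.0]
orientation: [-2.839, -0.184, -1.202]
ft_force: [-0.8, -0.8, 0.4]
width: 70.0
grasp_force: 0.0
```

step_arm([
  [[-0.2,0,0.2,0,0,0,0.8],[0,0,0,0,0,0,0.8],[0,0,0,0,0,0,0.8],[0,0,0,0,0,0,0.8],[0,0,0,0,0,0,0.8]],
])

```text
t: 31.78
ee_pos: [331.4, -316.5, 313.7]
orientation: [-2.838, -0.185, -1.201]
ft_force: [0.7, -0.0, 0.6]
width: 70.3
grasp_force: 0.0
```

```bash
python3 tr.py s8.npy s1.npy
python3 - <<'E'
from h import *
import cv2
from workcell import get_image
h=cv2.cvtColor(get_image('scene')['pixels'],cv2.COLOR_RGB2HSV).astype(int);h0=cv2.cvtColor(np.load('scene0.npz')['p'],cv2.COLOR_RGB2HSV).astype(int)
for a in(h0,h):
    s=a[275:325,180:260];m=(s[...,0]>=15)&(s[...,0]<=24)&(s[...,1]>=85)&(s[...,1]<=140)&(s[...,2]>90)
    y,x=np.where(m);print(m.sum(),x.mean()+180,y.mean()+275)
st=(559.48,-288.4,.13);print(proj('scene',W(st,(-25,0,170)))-proj('scene',W(st,(-33,0,170))))
E
python3 snap.py w6.npz;python3 -c "
from h import *
import cv2
d=np.load('w6.npz');C['w']=(d['K'],d['E'])
st=(559.48,-288.4,.13);print([proj('w',W(st,(-41,0,z))).round(0) for z in(195,115)])
h=cv2.cvtColor(d['p'],cv2.COLOR_RGB2HSV)
for r in range(60,300,12): print(r,''.join('W' if 13<=a<=19 and 98<=b<=138 else 'g' if b<60 and c>100 else 'd' if b<90 else '.' for a,b,c in h[r,200:360:2].astype(int)))"
```

```text
bricks ((0.0588900312755154, -0.06221225300931543), 0.9578979147805108)
right ((0.12596788542873938, 0.026486949646486124), 1.0172623954713345)
ref ((0.20739761140576718, -0.14134983425869763), 1.1320806190371513)
expected per mm out [-0.27969873 -0.21579406]
141 200.5744680851064 290.1276595744681
150 198.58666666666667 287.7866666666667
[2.48540148 2.27779591]
[array([282., 158.]), array([281., 226.])]
60 ....................................dggggggdd.................dggggggggd.......d
72 ....................................dggggggd..............gggggggg.............d
84 ....................................dggggggd..............................gggggg
96 ....................................dggggggd....................................
108 ....................................dggggggd....................................
120 ....................................dggggggd....................................
132 .....................................ggggggd....................................
144 ........................WWWWWWWWWWWWWWWWWWWWWWWWWWWWWWWWW.......................
156 ............
[... 303 characters left out ...]
gdd.................
204 .................ddddddddddWWWWWWWWWWWWWWWWWWWWWWWWWWWdddddggddd................
216 .................dddddddddddWWWWWWWWWWWWWWWWWWWWWWWWWdddddddggdd................
228 ................gddgdddgddddddgddgdgggggggdddgdddddddddddddddddd................
240 ................gddgdddddddddddddgggggggggdddgddddddddddddddddddd...............
252 d..............ddddgdgdgdggddgddgggggggggddggddgddddddddggdgggdddd..............
264 d..............ggggggdggddgggggddggggggdggggddggdddddddgdgddggdddd..............
276 dd.............gggggdddggggdggdgggdggggdggddggggdddgggdgdgddddddddd.............
288 d.............dgggdgdggdggdgggdgdggggggdggddggddddgggdddddddddddddd..........W..
```

Hook hangs as planned, about 8 mm toward -x from its original spot, and the tray hasn't moved. Last check: the tray's extension from its now-visible hole.

Run:
```python
from h import *
import cv2
from workcell import get_image
cab=(549.03,-6.45,.13)
for n in('top','scene'):
    b=cv2.cvtColor(get_image(n)['pixels'],cv2.COLOR_RGB2GRAY);a=cv2.cvtColor(np.load(f'{n}0.npz')['p'],cv2.COLOR_RGB2GRAY)
    for nm,im,q in(('start',a,8.5),('now',b,100)):
        c=proj(n,W(cab,(38.5-q,0,55)));x,y=c.astype(int);s=im[y-10:y+11,x-10:x+11]
        t=(s<80).astype(np.uint8);k,l,st,ce=cv2.connectedComponentsWithStats(t)
        o=[(st[i][4],(ce[i]+[x-10,y-10]).round(1)) for i in range(1,k) if st[i][4]>8]
        print(n,nm,c.round(1),o)
        for ar,uv in o:
            r=least_squares(lambda v:proj(n,W(cab,(v[0],v[1],55)))-uv,[38.5-q,0]).x;print('   q est',38.5-r[0].round(1),r[1].round(1))
```

```text
top start [277.3 174.4] [(np.int32(38), array([277.3, 174.6]))]
   q est 9.100000000000001 0.2
top now [280.7 201.5] [(np.int32(33), array([280.8, 200.5]))]
   q est 96.8 -0.9
scene start [305.1 247.1] [(np.int32(11), array([306., 246.])), (np.int32(18), array([312.9, 254.4]))]
   q est 8.8 4.1
   q est -20.5 -3.0
scene now [279.4 227.3] [(np.int32(27), array([287.1, 234.9]))]
   q est 68.8 -4.0
```

```bash
python3 -c "
from workcell import ctrl
print(ctrl.close_job())"
```

```text
the job is handed in; nothing more can be done
None
```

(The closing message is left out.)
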